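Make up two casting kits: flask over the wax tree, metal beside it

ROBOT

A 6-joint arm with a two-finger parallel gripper is mounted at the origin on a cart in front of the work surface, level with it; the furniture and walls round the work are solid. World frame = base frame: x ahead of the robot, y to its left, z up, the work surface at z = 0. Lengths are in m, angles in degrees, forces in N, time in s.
With the tool pointing down it reaches from about 0.25 to 0.8 m from the base axis. Payload 3.9 kg.
Tool frame: the origin (TCP) lies at the centre of the arm's flange, where the gripper is bolted on; the fingertips stand 173 mm ahead of it and the grasp point (between the pads) lies 155 mm ahead of it; x points along the fingers, y is the direction in which the jaws open and shut, and the axes are right-handed (so a half turn about x gives the same grasp; the last joint's range is limited). The gripper opens to 85 mm and grips with 20 to 120 N. Pads are 22 mm wide; open, the fingers measure 114 mm over their backs; the gripper's body (76 mm by 85 mm) begins 54 mm behind the grasp point. The pads swing forward as they close: fully open they stand 13 mm farther back than shut.
Start: joints at [-70.13, 14.897, -7.913, 67.191, 0, 90], TCP at [0.178, -0.494, 0.405] pointing down, gripper open.
Joint ranges: [-159.42, 159.42], [-47.68, 98.78], [-73.54, 78.23], [-108.79, 121.32], [-90, 84.71], [-180, 180]. Speed limits (degrees/s): [147.25, 147.25, 180, 180, 180, 180].

INTERFACE

Orientations are given as [roll, pitch, yaw] about the fixed x, y, z axes, in that order (R = Rz(yaw) Ry(pitch) Rx(roll)).
In Python, from station import env gives the robot as it stands.
- The arm moves only by the tool jog_arm, never from a script. Its argument "series" is a list that holds one entry, the list of rows, each a list of 7 numbers: the turn, a rotation vector about the tool's x, y, z in rad, then the shift along the tool's x, y, z in mm, then the finger opening in mm, from 0 to 85.4. A call has exactly 5 rows; each row shifts and turns the commanded pose from where the row before left it, along the tool's axes as they then stand; what a row does not reach is not made up. A row lasts 1/12 s, in which the tool goes at most 41.7 mm and 7.16 degrees, less where a joint would pass 70% of its speed; a pose out of reach is approached as far as the arm can. A call with a gripper value outside its range is refused whole. The fingers move at their own pace and stop on an object; "squeeze" is the grip in N (left out, the last holds). Time passes only in rows, so rows that do not move let the fingers close, or fill a call up. It gives the time, the measured TCP pose, the force and the opening at its end, in the units of the state.
- env.sense(): the state, without advancing time (a new reading comes with each control period).
- env.grab_frame(name): name is "scene" or "top"; returns a dict with "image" (400x640x3 uint8, red, green, blue), "range_z" (400x640 float32, m along the optical axis (not along the pixel's ray), 0 where there is no reading), "intrinsics" (3x3 intrinsics, pixels), "R" (3x3) and "t" (3): a world point X has camera coordinates R X + t. Camera axes: x right, y down, z forward; pixel columns grow to the right and rows downward; lengths in m; the calibration is good to about 2 mm. A picture is of the moment at which its call begins.
- env.sign_off(): hands the job in, once; it reports no verdict.
The state is a dict: "time_s": time; "joints": joint angles; "joint_vel": joint speeds; "tau": joint torques, N m; "eef_pos": TCP position; "eef_rot": TCP orientation; "wrist_force": force on the tool from outside, world axes, zero at the start; "moment": the same for the moment, N m; "finger_gap": opening from 0.0 (shut) to 1.0 (fully open).
Only numpy, scipy, OpenCV 4.12 (cv2) and the standard library are available. Lean on these libraries where they do the work, as an engineer would, in place of code of your own. Each camera call takes 0.05 s, during which the arm holds its last target. There are 200 camera calls.

TASK

Make up the two casting kits on their wooden trays. Over each wax tree slip the steel flask that fits its rubber base and stands higher than the tree, upright and fully down in the groove of the base: the wide flask and the tall narrow one; the low narrow flask is too short and stays standing where it is. Add the metal for each kit: the tray with the wide base gets the long bar and the short bar, each lying in its own groove, and the tray with the narrow base gets the lidded tin, sitting flat in the round recess.

Things in the scene. Friction and masses are not known exactly. Their poses are not given: they have to be found in the camera images.
- tray_wide: Light wooden kit tray for the wide base, 116 x 172 x 14 mm (x, y, z of its own frame), fixed. Origin: centre of its underside; z up; y runs along its length towards the half with the base. Its recesses are 6 mm deep (floor 8 mm above the origin): the base sits in a round one centred at x 0, y +44 mm; the long bar's groove, 26 x 66 mm with its length along y, is centred at x +27, y -44 mm; the short bar's groove, 26 x 46 mm with its length along y, at x -27, y -44 mm.
- tray_narrow: Light wooden kit tray for the narrow base, 116 x 172 x 14 mm (x, y, z of its own frame), fixed. Origin: centre of its underside; z up; y runs along its length towards the half with the base. Recesses 6 mm deep (floor 8 mm above the origin): the base sits in a round one centred at x 0, y +44 mm; the round recess for the tin, 58 mm across, is centred at x 0, y -44 mm.
- base_wide: Black rubber sprue base, 72 mm across, fixed in tray_wide, with a low bushy wax tree standing in its middle: rings on a stem, 42 mm across, tip 50 mm above the base's underside. Origin: centre of its underside, 8 mm above the bench; z up. The flask of 60 mm outer diameter stands in its groove, whose floor is 5 mm above the origin; inside the groove a 12 mm high rubber cone (51 mm across at its foot, 34 mm at its top) centres the flask.
- base_narrow: Black rubber sprue base, 58 mm across, fixed in tray_narrow, with a tall slim wax tree standing in its middle: rings on a stem, 32 mm across, tip 70 mm above the base's underside. Origin: centre of its underside, 8 mm above the bench; z up. The flasks of 46 mm outer diameter fit its groove, whose floor is 5 mm above the origin; inside the groove a 12 mm high rubber cone (37 mm across at its foot, 20 mm at its top) centres the flask.
- flask_wide_c (a point): Wide steel casting flask: a plain open tube, 60 mm outer diameter, 3 mm wall, 60 mm high, standing on end, about 0.2 kg. This point: its centre, half-way up (30 mm above its lower end); z up along the tube.
- flask_tall_c (a point): Tall narrow steel casting flask: a plain open tube, 46 mm outer diameter, 3 mm wall, 80 mm high, standing on end, about 0.2 kg. This point: its centre, half-way up (40 mm above its lower end); z up along the tube.
- flask_short_c (a point): Low narrow steel casting flask: a plain open tube, 46 mm outer diameter, 3 mm wall, 45 mm high, standing on end. It is not wanted and stays where it stands. This point: its centre, half-way up; z up along the tube.
- bar_long_c (a point): Long cast metal bar (silver), 56 x 16 x 14 mm with rounded edges, lying flat, about 0.12 kg. This point: its centre; x along the bar, z up.
- bar_short_c (a point): Short cast metal bar (copper), 34 x 16 x 14 mm with rounded edges, lying flat, about 0.07 kg. This point: its centre; x along the bar, z up.
- grain_tin_c (a point): Small round white tin with its lid on (lid fixed), holding casting grain, 46 mm across, 18 mm high, about 0.09 kg. This point: its centre, half-way up; z up.

How it is judged:
By the outcome, as a careful person would: the job done as asked, in the order asked, and still so for the second after the job is handed in, with the robot touching nothing.
It also fails if it takes over 144 s, if anything falls off the work surface, if the arm or the gripper's body presses on something with over 40 N, if the wrist force passes 120 N, or if a joint passes its speed limit or range.

## Working session

There is one attempt and no reset: what is moved stays moved. The work goes in short steps, Python scripts to look and compute and a tool call to move; the robot and the scene stay as the last step left them, time stands still between calls to the robot, and variables do not carry over. Pictures are saved under pics/ and viewed, about 12 in all and at most 16, crops included, and the job is handed in when it is done.

Besides the shell and the picture viewer there is one more tool, called as name([rows], argument=value, ...), one row to a line, values as JSON. jog_arm: Moves the arm, as the interface text tells. Its arguments: {"type":"object","properties":{"series":{"type":"array","items":{"type":"array","items":{"type":"array","items":{"type":"number"}}}},"squeeze":{"type":"number"}},"required":["series"]}

```bash
mkdir -p pics; ls; python3 - <<'E'
from station import env
import cv2,numpy as np
print(env.sense())
for n in("top","scene"):
    f=env.grab_frame(n);cv2.imwrite(f"pics/{n}0.png",f["image"][:,:,::-1]);np.savez(f"{n}0.npz",**f)
    print(n,f["intrinsics"],f["R"],f["t"])
E
```

```text
pics
{'time_s': 0.0, 'joints': array([-7.01291149e+01,  1.49359122e+01, -7.98520696e+00,  6.71911505e+01,
        3.09651580e-04,  9.00012885e+01]), 'joint_vel': array([ 0.03951439,  0.04292964, -0.09819436, -0.14769942,  0.02958065,
        0.02446606]), 'tau': array([-1.93745924e-03, -4.05674458e+01,  2.53922492e+01,  1.87932694e-02,
        7.79092989e-05, -8.51467643e-07]), 'eef_pos': array([ 0.17833253, -0.49341909,  0.40386659]), 'eef_rot': array([-90.15673869,  89.88772987, 109.71285763]), 'wrist_force': array([-0.42693607,  0.4854411 ,  0.16413118]), 'moment': array([ 0.01284106,  0.00454581, -0.0182859 ]), 'finger_gap': 1.001789847513037}
top [[509.79611917   0.         322.80275301]
 [  0.         509.79611917 204.78059329]
 [  0.           0.           1.        ]] [[-0.26859035 -0.96320483 -0.00978104]
 [-0.75568858  0.21699925 -0.61793697]
 [ 0.59732235 -0.15858049 -0.7861668 ]] [0.08561287 0.41144331 1.56158759]
scene [[505.90792041   0.         330.87874332]
 [  0.         505.90792041 206.80802786]
 [  0.           0.           1.        ]] [[-0.88571166 -0.4640684  -0.01246482]
 [-0.21411804  0.43219048 -0.87599364]
 [ 0.41190814 -0.77320884 -0.48216156]] [0.41654802 0.17732632 1.26328261]
```

View pics/top0.png

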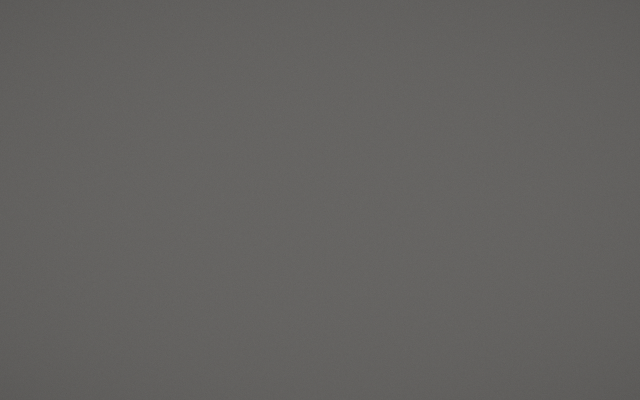

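View pics/scene0.png

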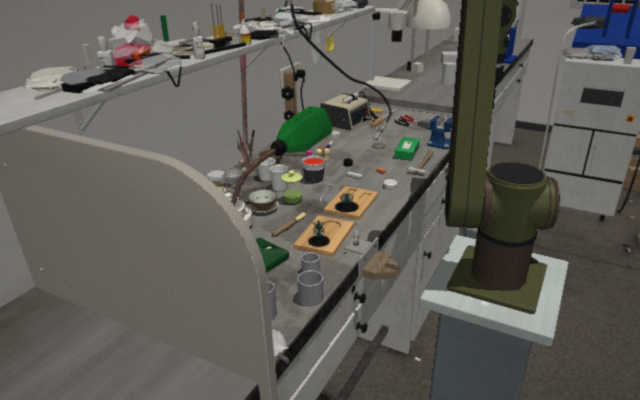

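```bash
cat > h.py <<'E'
import numpy as np,cv2
def ld(n): return dict(np.load(n))
def pt(f,u,v,z=None):
    """world point of pixel; by depth, or on plane z"""
    K,R,t=f["intrinsics"],f["R"],f["t"]
    d=np.linalg.solve(K,[u,v,1.]); C=-R.T@t; w=R.T@d
    return C+w*(f["range_z"][int(round(v)),int(round(u))] if z is None else (z-C[2])/w[2])
def cloud(f):
    K,R,t=f["intrinsics"],f["R"],f["t"];v,u=np.mgrid[:400,:640]
    d=np.stack([u,v,1+0*u],-1)@np.linalg.inv(K).T*f["range_z"][...,None]
    return (d-t)@R
E
python3 - <<'E'
from h import *
for n in("top0","scene0"):
    f=ld(n+".npz");print(n,"cam",-f["R"].T@f["t"],np.percentile(f["range_z"],[0,5,50,95,100]))
f=ld("scene0.npz")
for u,v in [(310,273),(310,300),(311,258),(268,300),(325,235),(350,203),(355,176),(381,171),(390,183)]: print((u,v),pt(f,u,v).round(3))
im=f["image"][155:325,230:430,::-1];cv2.imwrite("pics/c1.png",cv2.resize(im,None,fx=3.5,fy=3.5,interpolation=cv2.INTER_CUBIC))
r=ld("top0.npz")["range_z"];print(r[::80,::100])
E
```

```text
top0 cam [-0.59885337  0.24081717  1.48275173] [0.         0.12321218 0.15793754 0.21986634 0.23373538]
scene0 cam [-0.11344619  1.09344931  0.76963524] [0.         0.84311176 1.28681332 3.02945219 3.99998069]
(310, 273) [0.392 0.254 0.052]
(310, 300) [0.367 0.301 0.014]
(311, 258) [0.439 0.169 0.029]
(268, 300) [0.317 0.526 0.197]
(325, 235) [0.47  0.037 0.015]
(350, 203) [ 0.48  -0.147  0.026]
(355, 176) [ 0.566 -0.364  0.008]
(381, 171) [ 0.5   -0.443  0.008]
(390, 183) [ 0.426 -0.342  0.02 ]
[[0.23213845 0.22997808 0.23007222 0.23035115 0.22876184 0.2289708
  0.22755231]
 [0.1965096  0.19482219 0.19478105 0.19504736 0.19436237 0.19338268
  0.1927817 ]
 [0.17034991 0.16991319 0.16815124 0.16977862 0.         0.168163
  0.16813967]
 [0.14903194 0.1491213  0.14931434 0.14806889 0.1484251  0.14885195
  0.1488693 ]
 [0.13500963 0.13304976 0.13327734 0.1327837  0.13209583 0.13281913
  0.1337561 ]]
```

View pics/c1.png

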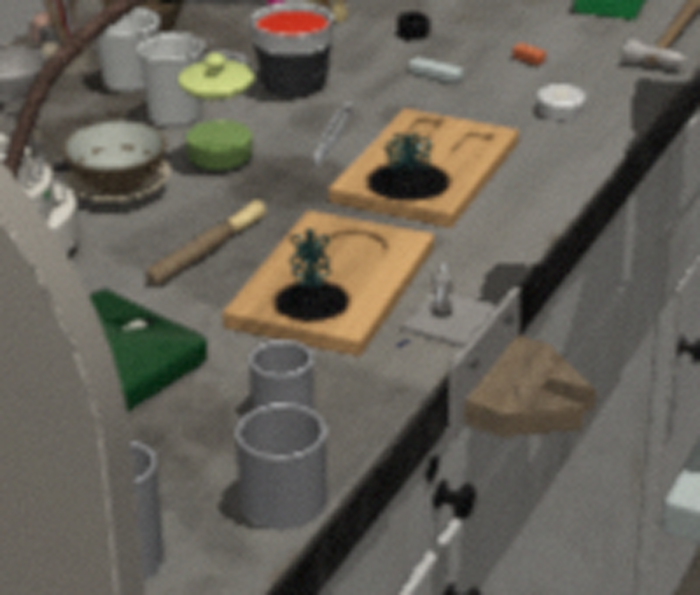

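```bash
cat > fit.py <<'E'
from h import *
from scipy.optimize import least_squares
f=ld("scene0.npz");P=cloud(f).reshape(-1,3);col=f["image"].reshape(-1,3).astype(int)
ok=(f["range_z"].ravel()>0);C=-f["R"].T@f["t"]
b=ok&(abs(P[:,2])<.006)&(P[:,0]>.3)&(P[:,0]<.65)&(abs(P[:,1])<.45)
A=np.c_[P[b][:,:2],np.ones(b.sum())];print("bench plane",np.linalg.lstsq(A,P[b][:,2],rcond=None)[0].round(4),np.median(P[b][:,2]))
def circ(c0,r,zlo,zhi,name):
    m=ok&(np.hypot(P[:,0]-c0[0],P[:,1]-c0[1])<r+.015)&(P[:,2]>zlo)&(P[:,2]<zhi)
    q=P[m]; c=np.array(c0)
    for _ in range(8): # outer wall facing the camera only
        d=q[:,:2]-c; v=(C[:2]-c)/np.linalg.norm(C[:2]-c); s=(d@v>0.3*r)&(abs(np.hypot(*d.T)-r)<.01) if _ else d@v>-9
        c=least_squares(lambda p:np.hypot(*(q[s][:,:2]-p).T)-r,c,loss="soft_l1",f_scale=.002).x
    e=np.hypot(*(q[s][:,:2]-c).T)-r
    print(name,c.round(4),"n",s.sum(),"rms",e.std().round(4),"zmax",np.percentile(q[:,2],99).round(4))
circ((.385,.275),.030,.008,.052,"wide");circ((.44,.165),.023,.008,.038,"short")
m=ok&(P[:,2]>.004)&(P[:,2]<.085)&(P[:,0]>.25)&(P[:,0]<.45)&(P[:,1]>.31)&(P[:,1]<.48)
print("tall region",m.sum());q=P[m];u=np.flatnonzero(m)
for a in np.c_[q,u%640,u//640][::12].round(3):print(a)
E
python3 fit.py
python3 - <<'E'
from h import *
f=ld("scene0.npz");K,R,t=f["intrinsics"],f["R"],f["t"]
# ortho at z=0.014: 1.25px/mm... x up, y left ; region x .34-.64, y -.48...+.12
s=1250;x0,x1,y0,y1=.34,.64,-.48,.14
z=.014;H=K@np.c_[R[:,0],R[:,1],R[:,2]*z+t]
M=np.array([[0,-1/s,x1],[-1/s,0,y1],[0,0,1]])
im=cv2.warpPerspective(f["image"],H@M,(int((y1-y0)*s),int((x1-x0)*s)),flags=cv2.INTER_CUBIC|cv2.WARP_INVERSE_MAP)
cv2.imwrite("pics/o1.png",im[:,:,::-1])
E
```

```text
bench plane [ 0.0008 -0.     -0.0006] -0.0002862899395992324
wide [0.3803 0.2777] n 369 rms 0.0014 zmax 0.0517
short [0.4342 0.1839] n 23 rms 0.001 zmax 0.0378
tall region 542
[4.43e-01 3.58e-01 8.20e-02 2.67e+02 2.81e+02]
[4.31e-01 3.60e-01 8.10e-02 2.71e+02 2.83e+02]
[4.36e-01 3.57e-01 7.20e-02 2.70e+02 2.85e+02]
[4.40e-01 3.56e-01 6.50e-02 2.69e+02 2.87e+02]
[3.73e-01 3.10e-01 5.30e-02 3.05e+02 2.88e+02]
[4.17e-01 3.77e-01 7.90e-02 2.72e+02 2.90e+02]
[4.20e-01 3.81e-01 7.50e-02 2.70e+02 2.92e+02]
[4.20e-01 3.88e-01 7.50e-02 2.68e+02 2.94e+02]
[4.18e-01 3.73e-01 6.20e-02 2.73e+02 2.95e+02]
[4.17e-01 3.75e-01 5.80e-02 2.73e+02 2.97e+02]
[4.17e-01 3.79e-01 5.60e-02 2.72e+02 2.99e+02]
[4.19e-01 3.85e-01 5.30e-02 2.70e+02 3.01e+02]
[4.19e-01 3.67e-01 3.80e-02 2.75e+02 3.02e+02]
[4.19e-01 3.79e-01 4.10e-02 2.72e+02 3.04e+02]
[4.20e-01 3.85e-01 3.90e-02 2.70e+02 3.06e+02]
[4.19e-01 3.87e-01 3.50e-02 2.70e+02 3.08e+02]
[4.18e-01 3.89e-01 3.10e-02 2.70e+02 3.10e+02]
[3.99e-01 3.47e-01 4.00e-03 2.88e+02 3.11e+02]
[4.20e-01 3.70e-01 7.00e-03 2.75e+02 3.13e+02]
[4.16e-01 3.75e-01 8.00e-03 2.7
[... 537 characters left out ...]
4e-01 4.43e-01 1.10e-02 2.82e+02 3.42e+02]
[3.54e-01 4.46e-01 1.10e-02 2.81e+02 3.43e+02]
[3.51e-01 4.54e-01 1.60e-02 2.80e+02 3.44e+02]
[3.51e-01 4.58e-01 1.60e-02 2.79e+02 3.45e+02]
[3.52e-01 4.60e-01 1.50e-02 2.78e+02 3.46e+02]
[3.56e-01 4.62e-01 1.20e-02 2.76e+02 3.47e+02]
[3.59e-01 4.69e-01 1.40e-02 2.73e+02 3.48e+02]
[3.56e-01 4.73e-01 1.60e-02 2.73e+02 3.49e+02]
[3.52e-01 4.69e-01 1.20e-02 2.76e+02 3.50e+02]
[3.43e-01 4.64e-01 8.00e-03 2.81e+02 3.51e+02]
[3.42e-01 4.73e-01 1.10e-02 2.79e+02 3.53e+02]
[3.50e-01 4.76e-01 5.00e-03 2.75e+02 3.55e+02]
[3.32e-01 4.74e-01 8.00e-03 2.83e+02 3.56e+02]
[3.24e-01 4.79e-01 1.20e-02 2.85e+02 3.58e+02]
[3.21e-01 4.80e-01 5.00e-03 2.86e+02 3.61e+02]
```

View pics/o1.png

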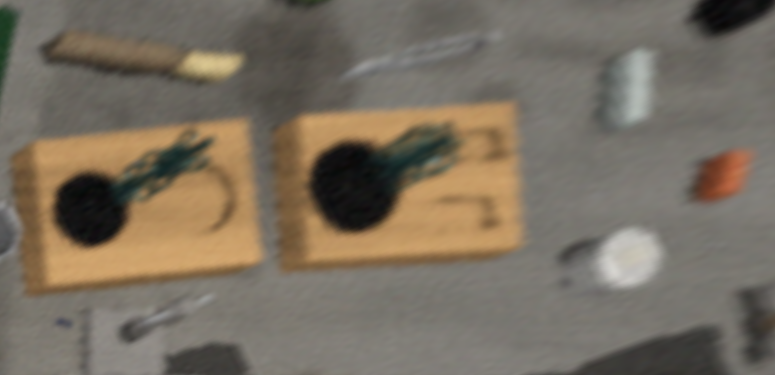

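```bash
cat > fit2.py <<'E'
from h import *
from scipy.optimize import least_squares
f=ld("scene0.npz");K,R,t=f["intrinsics"],f["R"],f["t"];PC=cloud(f);P=PC.reshape(-1,3);ok=f["range_z"].ravel()>0;C=-R.T@t
def sel(x0,x1,y0,y1,z0,z1):return ok&(P[:,0]>x0)&(P[:,0]<x1)&(P[:,1]>y0)&(P[:,1]<y1)&(P[:,2]>z0)&(P[:,2]<z1)
def fc(q,r,c,n):
    o=least_squares(lambda p:np.hypot(*(q[:,:2]-p).T)-r,c,loss="soft_l1",f_scale=.002)
    print(n,o.x.round(4),len(q),"rms",np.std(o.fun).round(4));return o.x
q=P[sel(.40,.46,.34,.402,.012,.07)];q=q[np.abs(q[:,0]-.418)<.008];fc(q,.023,(.44,.38),"tall outer")
q=P[sel(.395,.48,.335,.42,.074,.086)];print("tall rim mean",len(q),q.mean(0).round(4));fc(q,.0215,(.44,.38),"tall rim")
q=P[sel(.33,.43,.22,.33,.056,.066)];fc(q,.0285,(.38,.278),"wide rim")
q=P[sel(.40,.47,.15,.22,.041,.05)];fc(q,.0215,(.434,.184),"short rim")
# top planes: ortho mask
s=2000
def ortho(z,x0,x1,y0,y1):
    H=K@np.c_[R[:,0],R[:,1],R[:,2]*z+t];M=np.array([[0,-1/s,x1],[-1/s,0,y1],[0,0,1]])
    return cv2.warpPerspective(f["image"],H@M,(int((y1-y0)*s),int((x1-x0)*s)),flags=cv2.INTER_CUBIC|cv2.WARP_INVERSE_MAP)
def rect(name,z,x0,x1,y0,y1,fn):
    im=ortho(z,x0,x1,y0,y1).astype(int);m=fn(im).astype(np.uint8)
    m=cv2.morphologyEx(m,cv2.MORPH_OPEN,np.ones((7,7)))
    c=max(cv2.findContours(m,0,2)[0],key=cv2.contourArea);h=cv2.convexHull(c);(cu,cv),(w,hh),a=cv2.minAreaRect(h)
    b=cv2.boxPoints(((cu,cv),(w,hh),a));w_=np.c_[x1-b[:,1]/s,y1-b[:,0]/s]
    print(name,"c",round(x1-cv/s,4),round(y1-cu/s,4),"size",round(w/s,4),round(hh/s,4),"ang",round(a,2),"corners",w_.round(4).tolist())
wood=lambda k:(lambda i:(i[...,0]-i[...,2]>45)&(i[...,0]>k))
for k in(120,150,170):
    rect("narrow %d"%k,.014,.38,.58,-.08,.15,wood(k));rect("wide %d"%k,.014,.40,.59,-.30,-.07,wood(k))
rect("copper",.010,.46,.54,-.48,-.40,lambda i:i[...,0]-i[...,2]>50)
rect("silver",.010,.52,.62,-.41,-.32,lambda i:i.sum(2)>390)
rect("tin",.018,.38,.47,-.40,-.32,lambda i:i.sum(2)>480)
for n,a in dict(copper=(.46,.54,-.48,-.40,.006,.03),silver=(.52,.62,-.41,-.32,.006,.03),tin=(.38,.47,-.40,-.31,.012,.03)).items():
    q=P[sel(*a)];print(n,len(q),"mean",q.mean(0).round(4),"z95",np.percentile(q[:,2],95).round(4))
for lo in(.1,.2,.3,.4,.5,.6,.7):
    q=P[sel(.1,.9,-.6,.8,lo,lo+.1)];
    if len(q):print("obst z",lo,len(q),"x",np.percentile(q[:,0],[1,10,50,99]).round(2),"y",np.percentile(q[:,1],[1,10,50,99]).round(2))
q=P[sel(.1,.9,.38,.7,.05,.5)];print(np.linalg.lstsq(np.c_[q[:,::2],np.ones(len(q))],q[:,1],rcond=None)[0])
cv2.imwrite("pics/o2.png",np.vstack([np.hstack([ortho(.014,.40,.56,-.25,-.05),ortho(.014,.40,.56,-.07,.13)]),np.hstack([ortho(.010,.46,.62,-.47,-.27),ortho(.018,.36,.52,-.45,-.25)])])[:,:,::-1])
E
python3 fit2.py
```

```text
tall outer [0.4404 0.3771] 134 rms 0.0012
tall rim mean 42 [0.427  0.3685 0.0787]
tall rim [0.4391 0.378 ] 42 rms 0.0013
wide rim [0.3794 0.2793] 135 rms 0.0018
short rim [0.4324 0.1873] 77 rms 0.0016
narrow 120 c 0.4756 0.03 size 0.1224 0.1911 ang 83.88 corners [[0.5263000130653381, 0.1315000057220459], [0.5465999841690063, -0.05849999934434891], [0.42489999532699585, -0.07159999758005142], [0.40459999442100525, 0.1185000017285347]]
wide 120 c 0.4913 -0.1789 size 0.1251 0.1941 ang 86.63 corners [[0.5479999780654907, -0.07829999923706055], [0.5594000220298767, -0.2721000015735626], [0.4345000088214874, -0.2793999910354614], [0.42309999465942383, -0.08569999784231186]]
narrow 150 c 0.478 0.0227 size 0.1174 0.1764 ang 83.99 corners [[0.5271999835968018, 0.11659999936819077], [0.5455999970436096, -0.058800000697374344], [0.42890000343322754, -0.07109999656677246], [0.41040000319480896, 0.10429999977350235]]
wide 150 c 0.4944 -0.1881 size 0.1188 0.1754 ang 86.49 corners [[0.54830002784729, -0.09690000116825104], [0.5590000152587891, -0.2718999981880188], [0.4404999911785126, -0.279199987
[... 1914 characters left out ...]
imwrite("pics/o2.png",np.vstack([np.hstack([ortho(.014,.40,.56,-.25,-.05),ortho(.014,.40,.56,-.07,.13)]),np.hstack([ortho(.010,.46,.62,-.47,-.27),ortho(.018,.36,.52,-.45,-.25)])])[:,:,::-1])
                                                                                                                 ~~~~~~~~~^^^^^^^^^^^^^^^^^^^^^^^^^^^^^^^^^^^^^^^^^^^^^^^^^^^^^^^^^^^^^^^
    return _nx.concatenate(arrs, 1, dtype=dtype, casting=casting)
           ~~~~~~~~~~~~~~~^^^^^^^^^^^^^^^^^^^^^^^^^^^^^^^^^^^^^^^
ValueError: all the input array dimensions except for the concatenation axis must match exactly, but along dimension 0, the array at index 0 has size 319 and the array at index 1 has size 320
```

```bash
cat > plan.py <<'E'
import sys,numpy as np,json
from scipy.spatial.transform import Rotation as Ro
from station import env
def plan(x,y,z,phi,n,g,quiet=False):
    """rows from measured pose to TCP x,y,z (m), jaw axis angle phi (deg) tool down"""
    s=env.sense();p=np.array(s["eef_pos"]);A=Ro.from_euler("xyz",s["eef_rot"],degrees=True)
    c,d=np.cos(np.radians(phi)),np.sin(np.radians(phi))
    B=Ro.from_matrix(np.array([[0,c,d],[0,d,-c],[-1,0,0]]))
    w=(A.inv()*B).as_rotvec()/n;st=(np.array([x,y,z])-p)*1000/n
    print("t",round(s["time_s"],2),"pos",p.round(4),"phi",np.degrees(np.arctan2(*A.as_matrix()[1::-1,1])).round(2),"F",np.round(s["wrist_force"],1),"gap",round(s["finger_gap"],3))
    rows=[[*w.round(4),*(A*Ro.from_rotvec(w*k)).inv().apply(st).round(1),g] for k in range(n)]
    for i in range(0,n,5):print(json.dumps([[float(v) for v in r] for r in rows[i:i+5]]))
if __name__=="__main__":
    a=[float(v) for v in sys.argv[1:]];plan(a[0],a[1],a[2],a[3],int(a[4]),a[5])
E
python3 plan.py .3798 .2785 .32 0 25 85
cat > disc.py <<'E'
from h import *
f=ld("scene0.npz");K,R,t=f["intrinsics"],f["R"],f["t"];s=2000
def ortho(z,x0,x1,y0,y1):
    H=K@np.c_[R[:,0],R[:,1],R[:,2]*z+t];M=np.array([[0,-1/s,x1],[-1/s,0,y1],[0,0,1]])
    return cv2.warpPerspective(f["image"],H@M,(400,300),flags=cv2.INTER_CUBIC|cv2.WARP_INVERSE_MAP)
o=[]
for x0,y0 in((.40,-.29),(.40,-.07)):
    im=ortho(.014,x0,x0+.15,y0,y0+.2);o.append(im)
    m=(im.max(2)<60).astype(np.uint8);m=cv2.morphologyEx(m,cv2.MORPH_OPEN,cv2.getStructuringElement(2,(41,41)))
    c=max(cv2.findContours(m,0,2)[0],key=cv2.contourArea);e=cv2.fitEllipse(c);print("disc",x0+.15-e[0][1]/s,y0+.2-e[0][0]/s,np.array(e[1])/s)
cv2.imwrite("pics/o3.png",np.hstack(o)[:,:,::-1])
E
python3 disc.py
```

```text
t 0.1 pos [ 0.1783 -0.4934  0.404 ] phi -70.13 F [-0.1  0.1  0. ] gap 1.002
[[-0.049, -0.0, 0.0001, 3.4, -26.3, -18.1, 85.0], [-0.049, -0.0, 0.0001, 3.4, -25.4, -19.3, 85.0], [-0.049, -0.0, 0.0001, 3.4, -24.4, -20.6, 85.0], [-0.049, -0.0, 0.0001, 3.4, -23.4, -21.7, 85.0], [-0.049, -0.0, 0.0001, 3.4, -22.3, -22.8, 85.0]]
[[-0.049, -0.0, 0.0001, 3.4, -21.1, -23.9, 85.0], [-0.049, -0.0, 0.0001, 3.4, -19.9, -24.9, 85.0], [-0.049, -0.0, 0.0001, 3.4, -18.7, -25.9, 85.0], [-0.049, -0.0, 0.0001, 3.4, -17.4, -26.7, 85.0], [-0.049, -0.0, 0.0001, 3.4, -16.1, -27.6, 85.0]]
[[-0.049, -0.0, 0.0001, 3.4, -14.7, -28.3, 85.0], [-0.049, -0.0, 0.0001, 3.4, -13.3, -29.0, 85.0], [-0.049, -0.0, 0.0001, 3.4, -11.9, -29.6, 85.0], [-0.049, -0.0, 0.0001, 3.4, -10.4, -30.2, 85.0], [-0.049, -0.0, 0.0001, 3.4, -8.9, -30.6, 85.0]]
[[-0.049, -0.0, 0.0001, 3.4, -7.4, -31.0, 85.0], [-0.049, -0.0, 0.0001, 3.4, -5.9, -31.4, 85.0], [-0.049, -0.0, 0.0001, 3.4, -4.3, -31.6, 85.0], [-0.049, -0.0, 0.0001, 3.4, -2.8, -31.8, 85.0], [-0.049, -0.0, 0.0001, 3.4, -1.2, -31.9, 85.0]]
[[-0.049, -0.0, 0.0001, 3.4, 0.3, -31.9, 85.0], [-0.049, -0.0, 0.0001, 3.4, 1.9, -31.9, 85.0], [-0.049, -0.0, 0.0001, 3.4, 3.5, -31.7, 85.0], [-0.049, -0.0, 0.0001, 3.4, 5.0, -31.5, 85.0], [-0.049, -0.0, 0.0001, 3.4, 6.5, -31.2, 85.0]]
disc 0.49202956390380864 -0.1444348106384277 [0.06683495 0.07088227]
disc 0.4732851715087891 0.06720757675170899 [0.05439724 0.0565525 ]
```

View pics/o3.png

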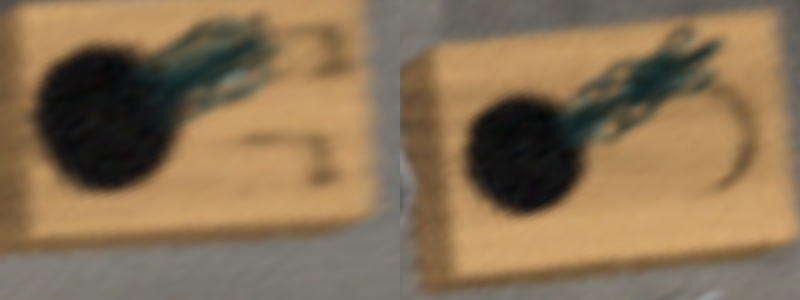

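jog_arm([
  [[-0.049,0,0,3.4,-26.3,-18.1,85],[-0.049,0,0,3.4,-25.4,-19.3,85],[-0.049,0,0,3.4,-24.4,-20.6,85],[-0.049,0,0,3.4,-23.4,-21.7,85],[-0.049,0,0,3.4,-22.3,-22.8,85]],
])

```text
time_s: 0.52
eef_pos: [0.2186, -0.3378, 0.3871]
eef_rot: [-104.9, 89.9, 109.1]
wrist_force: [1.5, -0.3, 0.7]
finger_gap: 0.993
```

jog_arm([
  [[-0.049,0,0,3.4,-21.1,-23.9,85],[-0.049,0,0,3.4,-19.9,-24.9,85],[-0.049,0,0,3.4,-18.7,-25.9,85],[-0.049,0,0,3.4,-17.4,-26.7,85],[-0.049,0,0,3.4,-16.1,-27.6,85]],
])

```text
time_s: 0.93
eef_pos: [0.2586, -0.1834, 0.3703]
eef_rot: [-114.5, 90.0, 113.6]
wrist_force: [0.9, 0.9, 0.6]
finger_gap: 0.995
```

jog_arm([
  [[-0.049,0,0,3.4,-14.7,-28.3,85],[-0.049,0,0,3.4,-13.3,-29.0,85],[-0.049,0,0,3.4,-11.9,-29.6,85],[-0.049,0,0,3.4,-10.4,-30.2,85],[-0.049,0,0,3.4,-8.9,-30.6,85]],
])

```text
time_s: 1.35
eef_pos: [0.2988, -0.0291, 0.3535]
eef_rot: [87.3, 90.0, -30.6]
wrist_force: [1.9, 0.5, -0.1]
finger_gap: 0.996
```

jog_arm([
  [[-0.049,0,0,3.4,-7.4,-31.0,85],[-0.049,0,0,3.4,-5.9,-31.4,85],[-0.049,0,0,3.4,-4.3,-31.6,85],[-0.049,0,0,3.4,-2.8,-31.8,85],[-0.049,0,0,3.4,-1.2,-31.9,85]],
])

```text
time_s: 1.77
eef_pos: [0.3391, 0.1255, 0.3364]
eef_rot: [-29.3, 90.0, -133.1]
wrist_force: [0.5, -0.6, -0.4]
finger_gap: 1.0
```

jog_arm([
  [[-0.049,0,0,3.4,0.3,-31.9,85],[-0.049,0,0,3.4,1.9,-31.9,85],[-0.049,0,0,3.4,3.5,-31.7,85],[-0.049,0,0,3.4,5.0,-31.5,85],[-0.049,0,0,3.4,6.5,-31.2,85]],
])

```text
time_s: 2.18
eef_pos: [0.3794, 0.2798, 0.3191]
eef_rot: [-44.6, 90.0, -134.4]
wrist_force: [0.8, -0.9, -0.2]
finger_gap: 0.99
```

jog_arm([
  [[0,0,0,0,0,0,85],[0,0,0,0,0,0,85],[0,0,0,0,0,0,85],[0,0,0,0,0,0,85],[0,0,0,0,0,0,85]],
])

```text
time_s: 2.6
eef_pos: [0.3791, 0.2771, 0.3198]
eef_rot: [-40.8, 90.0, -130.9]
wrist_force: [0.2, 0.2, 0.9]
finger_gap: 0.998
```

```bash
python3 plan.py .3798 .2785 .199 0 10 85
python3 - <<'E'
from station import env;import cv2,numpy as np
f=env.grab_frame("top");cv2.imwrite("pics/t2.png",f["image"][:,:,::-1]);print(np.percentile(f["range_z"],[5,50,95]))
f=env.grab_frame("scene");np.savez("scene1.npz",**f);cv2.imwrite("pics/s2.png",cv2.resize(f["image"][120:330,230:510,::-1],None,fx=2.5,fy=2.5))
E
```

```text
t 2.6 pos [0.3791 0.2771 0.3198] phi -0.02 F [0.2 0.2 0.9] gap 0.998
[[-0.0, 0.0001, 0.0, 12.1, 0.1, -0.2, 85.0], [-0.0, 0.0001, 0.0, 12.1, 0.1, -0.2, 85.0], [-0.0, 0.0001, 0.0, 12.1, 0.1, -0.1, 85.0], [-0.0, 0.0001, 0.0, 12.1, 0.1, -0.1, 85.0], [-0.0, 0.0001, 0.0, 12.1, 0.1, -0.1, 85.0]]
[[-0.0, 0.0001, 0.0, 12.1, 0.1, -0.1, 85.0], [-0.0, 0.0001, 0.0, 12.1, 0.1, -0.1, 85.0], [-0.0, 0.0001, 0.0, 12.1, 0.1, -0.1, 85.0], [-0.0, 0.0001, 0.0, 12.1, 0.1, -0.1, 85.0], [-0.0, 0.0001, 0.0, 12.1, 0.1, -0.1, 85.0]]
[0.12320522 0.15796085 0.21985422]
```

View pics/s2.png

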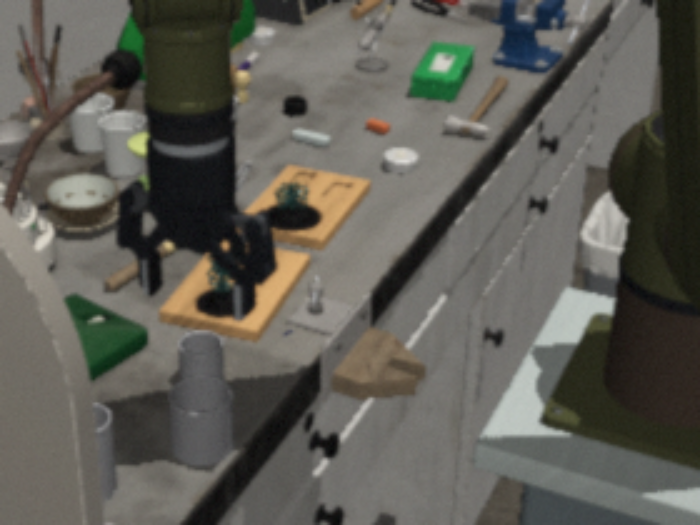

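jog_arm([
  [[0,0,0,24,0.7,-1.4,85],[0,0,0,24,0,0,85],[0,0,0,24,0,0,85],[0,0,0,24,0,0,85],[0,0,0,24.5,0,0,85]],
])

```text
time_s: 3.12
eef_pos: [0.3803, 0.2791, 0.1988]
eef_rot: [125.6, 89.9, 35.6]
wrist_force: [0.3, 0.0, -0.9]
finger_gap: 0.994
```

jog_arm([
  [[0,0,0,0,0,0,85],[0,0,0,0,0,0,75],[0,0,0,0,0,0,67],[0,0,0,0,0,0,61],[0,0,0,0,0,0,55]],
], squeeze=40)

```text
time_s: 3.53
eef_pos: [0.3807, 0.2799, 0.2012]
eef_rot: [132.8, 89.8, 42.8]
wrist_force: [-2.1, -1.1, 4.9]
finger_gap: 0.696
```

jog_arm([
  [[0,0,0,0,0,0,50],[0,0,0,0,0,0,50],[0,0,0,0,0,0,50],[0,0,0,0,0,0,50],[0,0,0,0,0,0,50]],
])

```text
time_s: 3.95
eef_pos: [0.3806, 0.2799, 0.2012]
eef_rot: [130.0, 89.8, 40.0]
wrist_force: [-0.9, -1.2, 5.0]
finger_gap: 0.698
```

```bash
python3 plan.py .3798 .2785 .31 0 5 50
```

```text
t 3.95 pos [0.3806 0.2799 0.2012] phi 0.05 F [-0.9 -1.2  5. ] gap 0.698
[[0.0002, -0.0004, -0.0004, -21.8, -0.1, 0.2, 50.0], [0.0002, -0.0004, -0.0004, -21.8, -0.1, 0.3, 50.0], [0.0002, -0.0004, -0.0004, -21.8, -0.1, 0.3, 50.0], [0.0002, -0.0004, -0.0004, -21.8, -0.1, 0.3, 50.0], [0.0002, -0.0004, -0.0004, -21.8, -0.2, 0.3, 50.0]]
```

jog_arm([
  [[0,0,0,-12,0,0,50],[0,0,0,-24,0,0,50],[0,0,0,-27,0,0,50],[0,0,0,-27,0,0,50],[0,0,0,-20,0,0,50]],
])

```text
time_s: 4.37
eef_pos: [0.3806, 0.2798, 0.3126]
eef_rot: [124.2, 89.8, 34.3]
wrist_force: [1.8, 0.7, -1.6]
finger_gap: 0.698
```

jog_arm([
  [[0,0,0,0,3,10,50],[0,0,0,0,6,22,50],[0,0,0,0,8,30,50],[0,0,0,0,8,31,50],[0,0,0,0,8,31,50]],
])

```text
time_s: 4.78
eef_pos: [0.4131, 0.1539, 0.3091]
eef_rot: [49.5, 90.0, -40.4]
wrist_force: [-0.2, -0.1, -2.3]
finger_gap: 0.698
```

jog_arm([
  [[0,0,0,0,8,31,50],[0,0,0,0,8,31,50],[0,0,0,0,8,31,50],[0,0,0,0,8,31,50],[0,0,0,0,8,31,50]],
])

```text
time_s: 5.2
eef_pos: [0.4531, -0.0015, 0.3091]
eef_rot: [13.9, 90.0, -76.0]
wrist_force: [0.1, 0.6, -1.9]
finger_gap: 0.697
```

jog_arm([
  [[0,0,0,0,8,31,50],[0,0,0,0,8,31,50],[0,0,0,0,8,31,50],[0,0,0,0,8,31,50],[0,0,0,0,6,20,50]],
])

```text
time_s: 5.62
eef_pos: [0.4915, -0.1465, 0.3091]
eef_rot: [20.3, 89.9, -69.8]
wrist_force: [0.2, -0.4, -2.3]
finger_gap: 0.695
```

jog_arm([
  [[0,0,0,0,0,0,50],[0,0,0,0,0,0,50],[0,0,0,0,0,0,50],[0,0,0,0,0,0,50],[0,0,0,0,0,0,50]],
])

```text
time_s: 6.03
eef_pos: [0.4911, -0.1424, 0.3091]
eef_rot: [-114.5, 90.0, 155.7]
wrist_force: [0.7, 0.3, -2.3]
finger_gap: 0.698
```

```bash
python3 plan.py .492 -.1434 .27 0 5 50
cat > cap.py <<'E'
import sys,cv2,numpy as np
from station import env
f=env.grab_frame("scene");n=sys.argv[1];np.savez(n+".npz",**f)
u0,v0,u1,v1=map(int,sys.argv[2:6]);im=f["image"][v0:v1,u0:u1,::-1]
k=min(790/im.shape[1],590/im.shape[0],4);cv2.imwrite(f"pics/{n}.png",cv2.resize(im,None,fx=k,fy=k,interpolation=cv2.INTER_CUBIC));print("scale",k)
E
python3 cap.py w1 270 110 430 260
```

```text
t 6.03 pos [ 0.4911 -0.1424  0.3091] phi 0.14 F [ 0.7  0.3 -2.3] gap 0.698
[[0.0005, -0.0001, 0.0001, 7.8, 0.2, 0.2, 50.0], [0.0005, -0.0001, 0.0001, 7.8, 0.2, 0.2, 50.0], [0.0005, -0.0001, 0.0001, 7.8, 0.2, 0.2, 50.0], [0.0005, -0.0001, 0.0001, 7.8, 0.2, 0.2, 50.0], [0.0005, -0.0001, 0.0001, 7.8, 0.2, 0.2, 50.0]]
scale 3.933333333333333
```

View pics/w1.png

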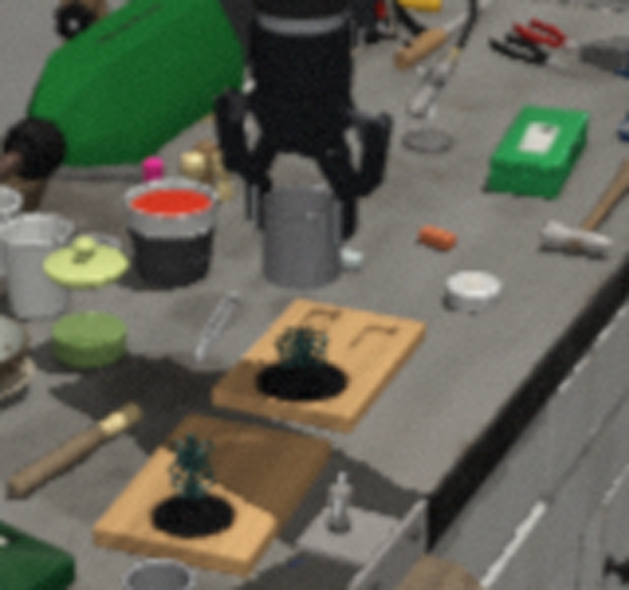

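```bash
cat > cyl.py <<'E'
import sys
from h import *
from scipy.optimize import least_squares
def cyl(n,c0,r,zlo,zhi):
    f=ld(n+".npz");P=cloud(f).reshape(-1,3);g=f["image"].reshape(-1,3);C=-f["R"].T@f["t"]
    m=(f["range_z"].ravel()>0)&(np.hypot(P[:,0]-c0[0],P[:,1]-c0[1])<r+.012)&(P[:,2]>zlo)&(P[:,2]<zhi)&(g.max(1)>60)
    q=P[m];c=np.array(c0)
    for i in range(6):
        d=q[:,:2]-c;v=(C[:2]-c)/np.linalg.norm(C[:2]-c);s=(d@v>.3*r)&(abs(np.hypot(*d.T)-r)<.008)
        c=least_squares(lambda p:np.hypot(*(q[s][:,:2]-p).T)-r,c,loss="soft_l1",f_scale=.002).x
    print(n,"centre",c.round(4),s.sum(),"rms",(np.hypot(*(q[s][:,:2]-c).T)-r).std().round(4),"z",np.percentile(q[:,2],[2,98]).round(4))
a=sys.argv;v=[float(x) for x in a[2:]];cyl(a[1],v[:2],*v[2:])
E
python3 cyl.py w1 .491 -.144 .03 .115 .15;python3 cyl.py w1 .491 -.144 .03 .06 .2; python3 cyl.py scene1 .38 .278 .03 .012 .05;python3 cyl.py scene1 .44 .378 .023 .012 .07
```

```text
w1 centre [ 0.4928 -0.1448] 207 rms 0.0025 z [0.1154 0.1495]
w1 centre [ 0.4922 -0.1449] 363 rms 0.0029 z [0.1093 0.1736]
scene1 centre [0.3802 0.2777] 310 rms 0.0014 z [0.0137 0.0492]
scene1 centre [0.4403 0.3775] 120 rms 0.0012 z [0.0139 0.0695]
```

jog_arm([
  [[0,0,0,10,0,0,50],[0,0,0,18,0,0,50],[0,0,0,18,0,0,50],[0,0,0,16,0,0,50],[0,0,0,10,0,0,50]],
])

```text
time_s: 6.5
eef_pos: [0.4907, -0.1426, 0.2351]
eef_rot: [-106.8, 89.8, 163.3]
wrist_force: [0.1, 0.1, -2.6]
finger_gap: 0.695
```

jog_arm([
  [[0,0,0,4,0,0,50],[0,0,0,4,0,0,50],[0,0,0,4,0,0,50],[0,0,0,3,0,0,50],[0,0,0,2,0,0,50]],
])

```text
time_s: 6.92
eef_pos: [0.4919, -0.1434, 0.2204]
eef_rot: [73.9, 89.9, -16.0]
wrist_force: [0.2, -0.6, -1.9]
finger_gap: 0.696
```

jog_arm([
  [[0,0,0,2,0,0,50],[0,0,0,2,0,0,50],[0,0,0,1,0,0,50],[0,0,0,0,0,0,50],[0,0,0,0,0,0,50]],
])

```text
time_s: 7.33
eef_pos: [0.4916, -0.1433, 0.2153]
eef_rot: [72.6, 90.0, -17.3]
wrist_force: [0.5, -0.1, -1.1]
finger_gap: 0.697
```

jog_arm([
  [[0,0,0,1,0,0,50],[0,0,0,1,0,0,50],[0,0,0,0,0,0,50],[0,0,0,0,0,0,50],[0,0,0,0,0,0,50]],
])

```text
time_s: 7.75
eef_pos: [0.4917, -0.1434, 0.2142]
eef_rot: [64.3, 89.9, -25.7]
wrist_force: [-2.7, 0.2, 5.7]
finger_gap: 0.699
```

jog_arm([
  [[0,0,0,0,0,0,64],[0,0,0,0,0,0,70],[0,0,0,0,0,0,78],[0,0,0,0,0,0,82],[0,0,0,0,0,0,82]],
])

```text
time_s: 8.17
eef_pos: [0.4917, -0.1433, 0.2131]
eef_rot: [-175.3, 90.0, 94.7]
wrist_force: [-0.6, -0.7, 0.1]
finger_gap: 0.958
```

jog_arm([
  [[0,0,0,-10,0,0,82],[0,0,0,-20,0,0,82],[0,0,0,-25,0,0,82],[0,0,0,-25,0,0,82],[0,0,0,-25,0,0,82]],
])

```text
time_s: 8.58
eef_pos: [0.4914, -0.1432, 0.3199]
eef_rot: [-107.2, 90.0, 162.8]
wrist_force: [-0.2, -0.3, -0.3]
finger_gap: 0.96
```

```bash
python3 cap.py w2 270 150 430 260; python3 cyl.py w2 .492 -.1444 .03 .025 .065;  python3 plan.py .4402 .3775 .33 0 15 82
```

```text
scale 4
w2 centre [ 0.494  -0.1455] 214 rms 0.0024 z [0.0264 0.0645]
t 8.63 pos [ 0.4932 -0.1438  0.3249] phi 0.06 F [ 1.9 -1.3  3. ] gap 0.963
[[0.0001, 0.0002, -0.0005, -0.5, -3.5, -34.8, 82.0], [0.0001, 0.0002, -0.0005, -0.4, -3.5, -34.8, 82.0], [0.0001, 0.0002, -0.0005, -0.4, -3.5, -34.8, 82.0], [0.0001, 0.0002, -0.0005, -0.4, -3.5, -34.8, 82.0], [0.0001, 0.0002, -0.0005, -0.4, -3.5, -34.8, 82.0]]
[[0.0001, 0.0002, -0.0005, -0.4, -3.5, -34.8, 82.0], [0.0001, 0.0002, -0.0005, -0.4, -3.5, -34.8, 82.0], [0.0001, 0.0002, -0.0005, -0.4, -3.5, -34.8, 82.0], [0.0001, 0.0002, -0.0005, -0.4, -3.5, -34.8, 82.0], [0.0001, 0.0002, -0.0005, -0.4, -3.5, -34.8, 82.0]]
[[0.0001, 0.0002, -0.0005, -0.4, -3.5, -34.8, 82.0], [0.0001, 0.0002, -0.0005, -0.4, -3.5, -34.8, 82.0], [0.0001, 0.0002, -0.0005, -0.4, -3.5, -34.8, 82.0], [0.0001, 0.0002, -0.0005, -0.4, -3.5, -34.8, 82.0], [0.0001, 0.0002, -0.0005, -0.3, -3.5, -34.8, 82.0]]
```

View pics/w2.png

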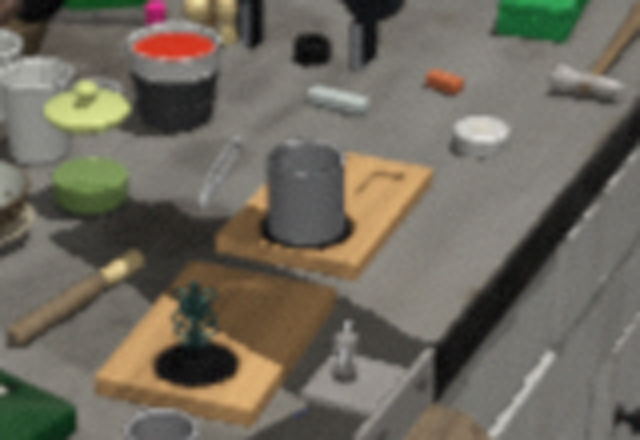

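jog_arm([
  [[0,0,0,0,-2.5,-15,82],[0,0,0,0,-3.5,-30,82],[0,0,0,0,-3.5,-37,82],[0,0,0,0,-3.5,-37,82],[0,0,0,0,-3.5,-37,82]],
])

```text
time_s: 9.05
eef_pos: [0.4746, 0.0139, 0.3189]
eef_rot: [95.3, 89.9, 5.3]
wrist_force: [0.7, 0.4, 0.7]
finger_gap: 0.96
```

jog_arm([
  [[0,0,0,0,-3.5,-37,82],[0,0,0,0,-3.5,-37,82],[0,0,0,0,-3.5,-37,82],[0,0,0,0,-3.5,-37,82],[0,0,0,0,-3.5,-37,82]],
])

```text
time_s: 9.47
eef_pos: [0.4567, 0.1994, 0.3189]
eef_rot: [106.5, 90.0, 16.5]
wrist_force: [0.3, 0.3, 0.3]
finger_gap: 0.961
```

jog_arm([
  [[0,0,0,0,-3.5,-37,82],[0,0,0,0,-3.5,-37,82],[0,0,0,0,-3.5,-37,82],[0,0,0,0,-3.5,-37,82],[0,0,0,0,-3.5,-32,82]],
])

```text
time_s: 9.88
eef_pos: [0.439, 0.3801, 0.3188]
eef_rot: [141.5, 89.9, 51.6]
wrist_force: [1.1, -0.9, -0.3]
finger_gap: 0.959
```

jog_arm([
  [[0,0,0,0,0,0,82],[0,0,0,0,0,0,82],[0,0,0,0,0,0,82],[0,0,0,0,0,0,82],[0,0,0,0,0,0,82]],
])

```text
time_s: 10.3
eef_pos: [0.4398, 0.3763, 0.3184]
eef_rot: [-25.0, 90.0, -115.0]
wrist_force: [-0.3, -0.4, -0.2]
finger_gap: 0.958
```

```bash
python3 plan.py .4403 .3778 .221 0 5 82;  python3 -c "
from station import env;print(env.sense()['joints'].round(1))"
```

```text
t 10.3 pos [0.4398 0.3763 0.3184] phi -0.04 F [-0.3 -0.4 -0.2] gap 0.958
[[-0.0001, 0.0001, 0.0, 19.5, 0.1, -0.3, 82.0], [-0.0001, 0.0001, 0.0, 19.5, 0.1, -0.3, 82.0], [-0.0001, 0.0001, 0.0, 19.5, 0.1, -0.3, 82.0], [-0.0001, 0.0001, 0.0, 19.5, 0.1, -0.3, 82.0], [-0.0001, 0.0001, 0.0, 19.5, 0.1, -0.3, 82.0]]
[ 40.6  22.9  -9.4  57.8  -0.  130.6]
```

jog_arm([
  [[0,0,0,19.5,0.5,-1.5,82],[0,0,0,19.5,0,0,82],[0,0,0,19.5,0,0,82],[0,0,0,19.5,0,0,82],[0,0,0,19.5,0,0,82]],
])

```text
time_s: 10.72
eef_pos: [0.4404, 0.3779, 0.2202]
eef_rot: [117.9, 90.0, 27.9]
wrist_force: [-0.1, -0.9, 0.0]
finger_gap: 0.958
```

jog_arm([
  [[0,0,0,0,0,0,75],[0,0,0,0,0,0,65],[0,0,0,0,0,0,55],[0,0,0,0,0,0,49],[0,0,0,0,0,0,45]],
], squeeze=40)

```text
time_s: 11.13
eef_pos: [0.4406, 0.3794, 0.2224]
eef_rot: [137.3, 89.9, 47.4]
wrist_force: [-0.8, -0.3, 3.5]
finger_gap: 0.534
```

jog_arm([
  [[0,0,0,0,0,0,40],[0,0,0,0,0,0,38],[0,0,0,0,0,0,38],[0,0,0,0,0,0,38],[0,0,0,0,0,0,38]],
])

```text
time_s: 11.55
eef_pos: [0.4405, 0.3795, 0.2225]
eef_rot: [125.5, 89.8, 35.5]
wrist_force: [-2.3, -1.2, 5.3]
finger_gap: 0.525
```

jog_arm([
  [[0,0,0,-12,0,0,38],[0,0,0,-28,0,0,38],[0,0,0,-32,0,0,38],[0,0,0,-32,0,0,38],[0,0,0,-16,0,0,38]],
])

```text
time_s: 11.97
eef_pos: [0.4408, 0.3797, 0.345]
eef_rot: [128.5, 89.7, 38.6]
wrist_force: [1.0, 0.7, -1.7]
finger_gap: 0.525
```

jog_arm([
  [[0,0,0,0,2,12,38],[0,0,0,0,3,25,38],[0,0,0,0,3,35,38],[0,0,0,0,4,37,38],[0,0,0,0,4,37,38]],
])

```text
time_s: 12.38
eef_pos: [0.4554, 0.231, 0.3393]
eef_rot: [-44.9, 89.9, -134.8]
wrist_force: [1.3, -0.8, -2.4]
finger_gap: 0.526
```

jog_arm([
  [[0,0,0,0,4,37,38],[0,0,0,0,4,37,38],[0,0,0,0,4,37,38],[0,0,0,0,3,35,38],[0,0,0,0,2,19,38]],
])

```text
time_s: 12.8
eef_pos: [0.4721, 0.0644, 0.3394]
eef_rot: [-44.0, 89.8, -134.1]
wrist_force: [1.1, 0.2, -2.5]
finger_gap: 0.524
```

jog_arm([
  [[0,0,0,0,0,0,38],[0,0,0,0,0,0,38],[0,0,0,0,0,0,38],[0,0,0,0,0,0,38],[0,0,0,0,0,0,38]],
])

```text
time_s: 13.22
eef_pos: [0.4732, 0.069, 0.3404]
eef_rot: [-97.0, 90.0, 173.1]
wrist_force: [0.3, 0.2, -2.1]
finger_gap: 0.529
```

```bash
python3 cap.py n1 260 110 420 260; python3 cyl.py n1 .473 .067 .023 .13 .165; python3 cyl.py n1 .473 .067 .023 .1 .22; python3 plan.py .4733 .0678 .235 0 5 38
```

```text
scale 3.933333333333333
n1 centre [0.4747 0.0657] 192 rms 0.0019 z [0.1304 0.1643]
n1 centre [0.4742 0.0658] 437 rms 0.0025 z [0.1193 0.1999]
t 13.27 pos [0.4733 0.069  0.3405] phi 0.16 F [-0.2 -0.3 -2.5] gap 0.526
[[0.0006, -0.0, 0.0001, 21.1, 0.0, 0.2, 38.0], [0.0006, -0.0, 0.0001, 21.1, 0.0, 0.2, 38.0], [0.0006, -0.0, 0.0001, 21.1, 0.0, 0.2, 38.0], [0.0006, -0.0, 0.0001, 21.1, 0.0, 0.2, 38.0], [0.0006, -0.0, 0.0001, 21.1, 0.0, 0.2, 38.0]]
```

View pics/n1.png

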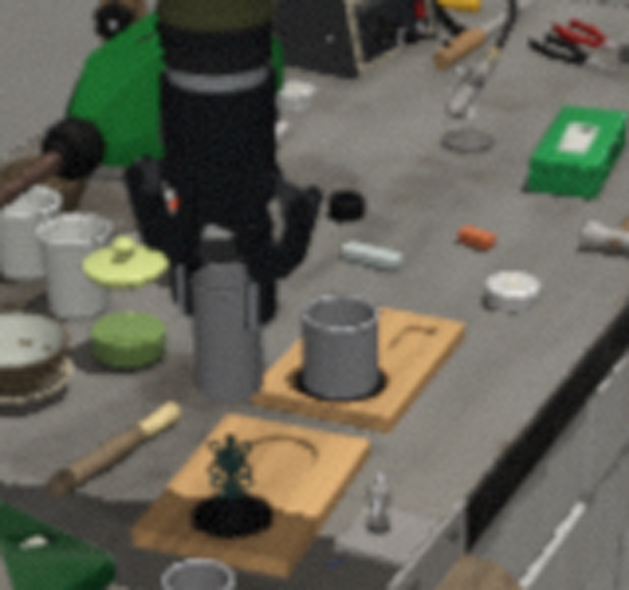

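jog_arm([
  [[0,0,0,10,-1,-0.5,38],[0,0,0,18,0,0,38],[0,0,0,15,0,0,38],[0,0,0,12,0,0,38],[0,0,0,8,0,0,38]],
])

```text
time_s: 13.68
eef_pos: [0.4719, 0.0693, 0.2764]
eef_rot: [-81.9, 89.9, -171.8]
wrist_force: [0.3, 0.4, -2.7]
finger_gap: 0.527
```

jog_arm([
  [[0,0,0,8,0,0,38],[0,0,0,8,0,0,38],[0,0,0,8,0,0,38],[0,0,0,5,0,0,38],[0,0,0,3,0,0,38]],
])

```text
time_s: 14.1
eef_pos: [0.4723, 0.0687, 0.2451]
eef_rot: [-79.2, 90.0, -169.1]
wrist_force: [-0.1, 0.3, -2.4]
finger_gap: 0.527
```

jog_arm([
  [[0,0,0,3,0,0,38],[0,0,0,2,0,0,38],[0,0,0,1,0,0,38],[0,0,0,0,0,0,38],[0,0,0,0,0,0,38]],
])

```text
time_s: 14.52
eef_pos: [0.4725, 0.0687, 0.2399]
eef_rot: [98.2, 90.0, 8.3]
wrist_force: [0.4, -0.2, -2.7]
finger_gap: 0.53
```

jog_arm([
  [[0,0,0,2,0,0,38],[0,0,0,1,0,0,38],[0,0,0,0,0,0,38],[0,0,0,0,0,0,38],[0,0,0,0,0,0,38]],
])

```text
time_s: 14.93
eef_pos: [0.4725, 0.0687, 0.2368]
eef_rot: [93.0, 90.0, 3.1]
wrist_force: [0.2, 0.8, -1.4]
finger_gap: 0.528
```

jog_arm([
  [[0,0,0,1,0,0,38],[0,0,0,1,0,0,38],[0,0,0,0,0,0,38],[0,0,0,0,0,0,38],[0,0,0,0,0,0,38]],
])

```text
time_s: 15.35
eef_pos: [0.4725, 0.0687, 0.2355]
eef_rot: [87.4, 90.0, -2.5]
wrist_force: [-0.9, -1.2, 5.5]
finger_gap: 0.526
```

jog_arm([
  [[0,0,0,0,0,0,50],[0,0,0,0,0,0,58],[0,0,0,0,0,0,66],[0,0,0,0,0,0,70],[0,0,0,0,0,0,70]],
])

```text
time_s: 15.77
eef_pos: [0.4724, 0.0687, 0.2346]
eef_rot: [-105.7, 90.0, 164.4]
wrist_force: [-0.8, -0.4, 0.4]
finger_gap: 0.815
```

jog_arm([
  [[0,0,0,-10,0,0,70],[0,0,0,-20,0,0,70],[0,0,0,-30,0,0,70],[0,0,0,-30,0,0,70],[0,0,0,-20,0,0,70]],
])

```text
time_s: 16.18
eef_pos: [0.4728, 0.0687, 0.3471]
eef_rot: [97.9, 89.9, 7.9]
wrist_force: [0.9, -0.2, -0.1]
finger_gap: 0.815
```

```bash
python3 cap.py n2 260 150 420 260; python3 cyl.py n2 .473 .067 .023 .025 .085;python3 cyl.py n2 .492 -.1444 .03 .025 .065; python3 - <<'E'
from h import *
f=ld("n2.npz");K,R,t=f["intrinsics"],f["R"],f["t"];s=3000
def ortho(z,x0,x1,y0,y1):
    H=K@np.c_[R[:,0],R[:,1],R[:,2]*z+t];M=np.array([[0,-1/s,x1],[-1/s,0,y1],[0,0,1]])
    return cv2.warpPerspective(f["image"],H@M,(300,270),flags=cv2.INTER_CUBIC|cv2.WARP_INVERSE_MAP)
im=np.hstack([ortho(.014,.53,.62,-.42,-.32),ortho(.014,.46,.55,-.50,-.40)])
k=f["image"][160:200,335:415];k=cv2.resize(k,(600,300),interpolation=cv2.INTER_CUBIC)
cv2.imwrite("pics/b1.png",np.vstack([im,k])[:,:,::-1])
P=cloud(f).reshape(-1,3)
for n,a in dict(copper=(.46,.54,-.48,-.40),silver=(.52,.62,-.41,-.32)).items():
    m=(P[:,0]>a[0])&(P[:,0]<a[1])&(P[:,1]>a[2])&(P[:,1]<a[3])&(P[:,2]>.006)&(P[:,2]<.03);q=P[m][:,:2]
    w,V=np.linalg.eigh(np.cov(q.T));p=(q-q.mean(0))@V;mid=(p.max(0)+p.min(0))/2;print(n,len(q),"mid",(q.mean(0)+V@mid).round(4),"mean",q.mean(0).round(4),"axis",np.degrees(np.arctan2(V[1,1],V[0,1])).round(1),"len",np.ptp(p,0).round(4))
E
```

```text
scale 4
n2 centre [0.4739 0.0652] 298 rms 0.002 z [0.0269 0.0841]
n2 centre [ 0.4941 -0.1451] 210 rms 0.0023 z [0.0262 0.0644]
copper 35 mid [ 0.5065 -0.4498] mean [ 0.5053 -0.4489] axis 169.8 len [0.0244 0.0372]
silver 55 mid [ 0.5733 -0.3728] mean [ 0.5721 -0.3713] axis 175.8 len [0.0222 0.052 ]
```

View pics/n2.png

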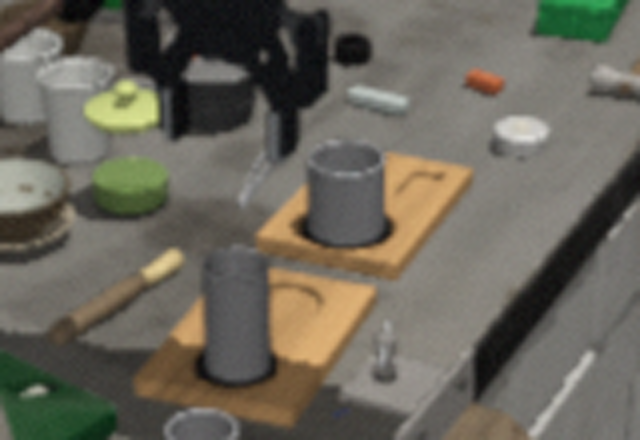

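View pics/b1.png

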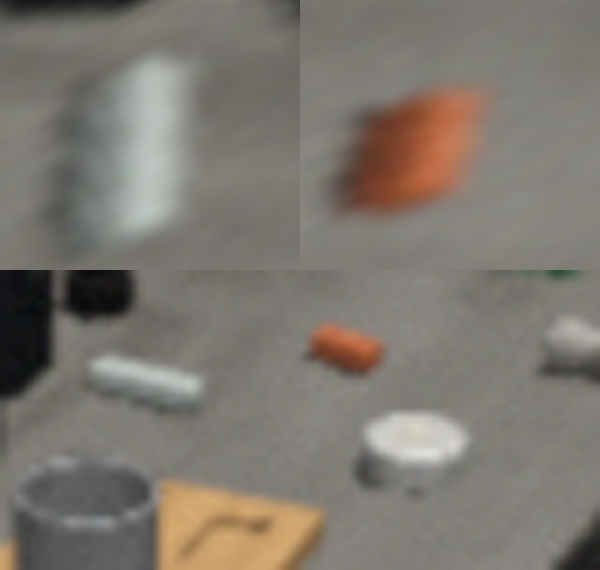

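```bash
python3 plan.py .572 -.372 .30 85.8 15 45
```

```text
t 16.23 pos [0.4741 0.0689 0.3503] phi 0.06 F [ 1.3 -0.3  1.6] gap 0.819
[[-0.0998, 0.0003, -0.0005, 3.4, 6.5, 29.4, 45.0], [-0.0998, 0.0003, -0.0005, 3.4, 3.5, 29.9, 45.0], [-0.0998, 0.0003, -0.0005, 3.3, 0.5, 30.1, 45.0], [-0.0998, 0.0003, -0.0005, 3.3, -2.5, 30.0, 45.0], [-0.0998, 0.0003, -0.0005, 3.3, -5.5, 29.6, 45.0]]
[[-0.0998, 0.0003, -0.0005, 3.3, -8.4, 28.9, 45.0], [-0.0998, 0.0003, -0.0005, 3.3, -11.2, 27.9, 45.0], [-0.0998, 0.0003, -0.0005, 3.3, -13.9, 26.7, 45.0], [-0.0998, 0.0003, -0.0005, 3.3, -16.5, 25.2, 45.0], [-0.0998, 0.0003, -0.0005, 3.3, -19.0, 23.4, 45.0]]
[[-0.0998, 0.0003, -0.0005, 3.3, -21.2, 21.4, 45.0], [-0.0998, 0.0003, -0.0005, 3.3, -23.2, 19.2, 45.0], [-0.0998, 0.0003, -0.0005, 3.3, -25.0, 16.8, 45.0], [-0.0998, 0.0003, -0.0005, 3.3, -26.6, 14.2, 45.0], [-0.0998, 0.0003, -0.0005, 3.3, -27.8, 11.5, 45.0]]
```

jog_arm([
  [[-0.1,0,0,3.4,6.5,29.4,45],[-0.1,0,0,3.4,3.5,29.9,45],[-0.1,0,0,3.3,0.5,30.1,45],[-0.1,0,0,3.3,-2.5,30.0,45],[-0.1,0,0,3.3,-5.5,29.6,45]],
])

```text
time_s: 16.65
eef_pos: [0.505, -0.0796, 0.3276]
eef_rot: [-168.9, 90.0, 130.1]
wrist_force: [0.9, 0.4, 0.4]
finger_gap: 0.526
```

jog_arm([
  [[-0.1,0,0,3.3,-8.4,28.9,45],[-0.1,0,0,3.3,-11.2,27.9,45],[-0.1,0,0,3.3,-13.9,26.7,45],[-0.1,0,0,3.3,-16.5,25.2,45],[-0.1,0,0,3.3,-19.0,23.4,45]],
])

```text
time_s: 17.07
eef_pos: [0.5378, -0.2267, 0.3109]
eef_rot: [-179.8, 90.0, 147.8]
wrist_force: [1.0, 0.8, 0.2]
finger_gap: 0.53
```

jog_arm([
  [[-0.1,0,0,3.3,-21.2,21.4,45],[-0.1,0,0,3.3,-23.2,19.2,45],[-0.1,0,0,3.3,-25.0,16.8,45],[-0.1,0,0,3.3,-26.6,14.2,45],[-0.1,0,0,3.3,-27.8,11.5,45]],
])

```text
time_s: 17.48
eef_pos: [0.5708, -0.3736, 0.2942]
eef_rot: [145.7, 90.0, 142.0]
wrist_force: [0.3, 0.2, 0.0]
finger_gap: 0.523
```

jog_arm([
  [[0,0,0,0,0,0,40],[0,0,0,0,0,0,40],[0,0,0,0,0,0,40],[0,0,0,0,0,0,40],[0,0,0,0,0,0,40]],
])

```text
time_s: 17.9
eef_pos: [0.5708, -0.3709, 0.2953]
eef_rot: [127.8, 90.0, 123.9]
wrist_force: [0.4, 0.1, 0.6]
finger_gap: 0.468
```

```bash
python3 plan.py .572 -.372 .180 85.8 5 40
```

```text
t 17.9 pos [ 0.5708 -0.3709  0.2953] phi 86.06 F [0.4 0.1 0.6] gap 0.468
[[0.0009, -0.0001, -0.0001, 23.1, -0.2, 0.3, 40.0], [0.0009, -0.0001, -0.0001, 23.1, -0.2, 0.3, 40.0], [0.0009, -0.0001, -0.0001, 23.1, -0.2, 0.3, 40.0], [0.0009, -0.0001, -0.0001, 23.1, -0.2, 0.3, 40.0], [0.0009, -0.0001, -0.0001, 23.1, -0.2, 0.3, 40.0]]
```

jog_arm([
  [[0,0,0,30,-1,1.2,40],[0,0,0,35,0,0,40],[0,0,0,30,0,0,40],[0,0,0,14,0,0,40],[0,0,0,6,0,0,40]],
])

```text
time_s: 18.32
eef_pos: [0.5706, -0.3712, 0.177]
eef_rot: [150.0, 89.7, 146.0]
wrist_force: [0.6, 0.1, -0.1]
finger_gap: 0.467
```

jog_arm([
  [[0,0,0,0,0,0,34],[0,0,0,0,0,0,26],[0,0,0,0,0,0,20],[0,0,0,0,0,0,14],[0,0,0,0,0,0,8]],
], squeeze=40)

```text
time_s: 18.73
eef_pos: [0.5729, -0.3737, 0.1824]
eef_rot: [-25.9, 89.8, -29.9]
wrist_force: [0.5, 0.3, 5.2]
finger_gap: 0.166
```

jog_arm([
  [[0,0,0,0,0,0,5],[0,0,0,0,0,0,5],[0,0,0,0,0,0,5],[0,0,0,0,0,0,5],[0,0,0,0,0,0,5]],
])

```text
time_s: 19.15
eef_pos: [0.5729, -0.3737, 0.1824]
eef_rot: [-23.5, 89.8, -27.5]
wrist_force: [-0.3, 0.2, 6.6]
finger_gap: 0.171
```

jog_arm([
  [[0,0,0,-8,0,0,5],[0,0,0,-15,0,0,5],[0,0,0,-25,0,0,5],[0,0,0,-25,0,0,5],[0,0,0,-17,0,0,5]],
])

```text
time_s: 19.57
eef_pos: [0.5721, -0.3734, 0.2726]
eef_rot: [-31.0, 89.9, -35.0]
wrist_force: [1.0, -0.9, -1.4]
finger_gap: 0.167
```

```bash
python3 plan.py .5244 -.2309 .27 3.5 15 5
```

```text
t 19.57 pos [ 0.5721 -0.3734  0.2726] phi 85.99 F [ 1.  -0.9 -1.4] gap 0.167
[[0.096, 0.0001, -0.0, 0.2, 9.3, -3.8, 5.0], [0.096, 0.0001, -0.0, 0.2, 8.8, -4.7, 5.0], [0.096, 0.0001, -0.0, 0.2, 8.4, -5.5, 5.0], [0.096, 0.0001, -0.0, 0.2, 7.8, -6.3, 5.0], [0.096, 0.0001, -0.0, 0.2, 7.1, -7.0, 5.0]]
[[0.096, 0.0001, -0.0, 0.2, 6.4, -7.7, 5.0], [0.096, 0.0001, -0.0, 0.2, 5.7, -8.3, 5.0], [0.096, 0.0001, -0.0, 0.2, 4.9, -8.8, 5.0], [0.096, 0.0001, -0.0, 0.2, 4.0, -9.2, 5.0], [0.096, 0.0001, -0.0, 0.2, 3.1, -9.5, 5.0]]
[[0.096, 0.0001, -0.0, 0.2, 2.2, -9.8, 5.0], [0.096, 0.0001, -0.0, 0.2, 1.2, -9.9, 5.0], [0.096, 0.0001, -0.0, 0.2, 0.3, -10.0, 5.0], [0.096, 0.0001, -0.0, 0.2, -0.7, -10.0, 5.0], [0.096, 0.0001, -0.0, 0.2, -1.7, -9.9, 5.0]]
```

jog_arm([
  [[0.096,0,0,0,9.3,-3.8,5],[0.096,0,0,0,8.8,-4.7,5],[0.096,0,0,0,8.4,-5.5,5],[0.096,0,0,0,7.8,-6.3,5],[0.096,0,0,0,7.1,-7.0,5]],
])

```text
time_s: 19.98
eef_pos: [0.5557, -0.3253, 0.2703]
eef_rot: [-172.2, 90.0, 156.0]
wrist_force: [0.3, 0.5, -1.0]
finger_gap: 0.169
```

jog_arm([
  [[0.096,0,0,0,6.4,-7.7,5],[0.096,0,0,0,5.7,-8.3,5],[0.096,0,0,0,4.9,-8.8,5],[0.096,0,0,0,4.0,-9.2,5],[0.096,0,0,0,3.1,-9.5,5]],
])

```text
time_s: 20.4
eef_pos: [0.5397, -0.2776, 0.2703]
eef_rot: [-137.4, 90.0, 163.3]
wrist_force: [-0.1, 0.4, -2.0]
finger_gap: 0.169
```

jog_arm([
  [[0.096,0,0,0,2.2,-9.8,5],[0.096,0,0,0,1.2,-9.9,5],[0.096,0,0,0,0.3,-10,5],[0.096,0,0,0,-0.7,-10,5],[0.096,0,0,0,-1.7,-9.9,5]],
])

```text
time_s: 20.82
eef_pos: [0.5239, -0.2302, 0.2703]
eef_rot: [-95.5, 90.0, 177.7]
wrist_force: [-0.1, 0.6, -2.1]
finger_gap: 0.167
```

jog_arm([
  [[0,0,0,0,0,0,5],[0,0,0,0,0,0,5],[0,0,0,0,0,0,5],[0,0,0,0,0,0,5],[0,0,0,0,0,0,5]],
])

```text
time_s: 21.23
eef_pos: [0.5245, -0.2312, 0.2701]
eef_rot: [45.7, 90.0, -40.8]
wrist_force: [-0.2, -0.3, -1.9]
finger_gap: 0.172
```

```bash
python3 cap.py l1 310 140 400 220; python3 plan.py .5244 -.2309 .19 3.5 5 5; python3 - <<'E'
from h import *
f=ld("l1.npz");P=cloud(f).reshape(-1,3);g=f["image"].reshape(-1,3)
m=(abs(P[:,0]-.524)<.03)&(abs(P[:,1]+.231)<.05)&(P[:,2]>.08)&(P[:,2]<.12)&(g.max(1)>90);q=P[m];print(len(q),q.mean(0).round(4),np.percentile(q,[3,97],axis=0).round(4))
E
```

```text
scale 4
t 21.28 pos [ 0.5245 -0.2311  0.27  ] phi 3.5 F [ 0.2 -0.6 -2.8] gap 0.168
[[0.0, 0.0, -0.0, 16.0, -0.0, -0.1, 5.0], [0.0, 0.0, -0.0, 16.0, -0.0, -0.0, 5.0], [0.0, 0.0, -0.0, 16.0, -0.0, -0.0, 5.0], [0.0, 0.0, -0.0, 16.0, -0.0, -0.0, 5.0], [0.0, 0.0, -0.0, 16.0, -0.0, -0.0, 5.0]]
34 [ 0.5236 -0.2108  0.0975] [[ 0.517  -0.225   0.0893]
 [ 0.5357 -0.2017  0.1039]]
```

View pics/l1.png

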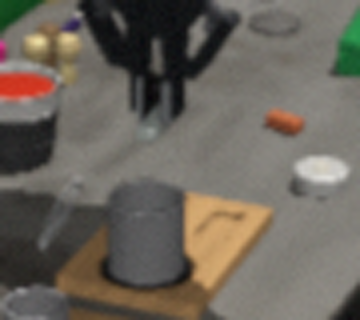

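jog_arm([
  [[0,0,0,12,0,0,5],[0,0,0,20,0,0,5],[0,0,0,20,0,0,5],[0,0,0,13,0,0,5],[0,0,0,7,0,0,5]],
])

```text
time_s: 21.7
eef_pos: [0.5235, -0.2306, 0.1961]
eef_rot: [-116.4, 89.8, 157.1]
wrist_force: [0.2, -0.2, -0.8]
finger_gap: 0.169
```

jog_arm([
  [[0,0,0,3,0,0,5],[0,0,0,2,0,0,5],[0,0,0,1,0,0,5],[0,0,0,0,0,0,5],[0,0,0,0,0,0,5]],
])

```text
time_s: 22.12
eef_pos: [0.5247, -0.2308, 0.1928]
eef_rot: [63.1, 89.9, -23.4]
wrist_force: [0.1, 0.4, -2.1]
finger_gap: 0.168
```

jog_arm([
  [[0,0,0,1,0,0,5],[0,0,0,1,0,0,5],[0,0,0,0,0,0,5],[0,0,0,0,0,0,5],[0,0,0,0,0,0,5]],
])

```text
time_s: 22.53
eef_pos: [0.5245, -0.2307, 0.1903]
eef_rot: [64.5, 89.9, -22.0]
wrist_force: [0.5, 0.2, 0.5]
finger_gap: 0.175
```

jog_arm([
  [[0,0,0,0,0,0,18],[0,0,0,0,0,0,22],[0,0,0,0,0,0,26],[0,0,0,0,0,0,30],[0,0,0,0,0,0,30]],
])

```text
time_s: 22.95
eef_pos: [0.5243, -0.2306, 0.19]
eef_rot: [-131.0, 90.0, 142.5]
wrist_force: [-0.3, 0.3, 0.1]
finger_gap: 0.351
```

jog_arm([
  [[0,0,0,-8,0,0,30],[0,0,0,-20,0,0,30],[0,0,0,-25,0,0,30],[0,0,0,-25,0,0,30],[0,0,0,-10,0,0,30]],
])

```text
time_s: 23.37
eef_pos: [0.5254, -0.2311, 0.2819]
eef_rot: [62.6, 89.7, -23.9]
wrist_force: [0.6, -0.1, 0.3]
finger_gap: 0.352
```

```bash
python3 plan.py .504 -.449 .27 79 15 45
```

```text
t 23.37 pos [ 0.5254 -0.2311  0.2819] phi 3.49 F [ 0.6 -0.1  0.3] gap 0.352
[[-0.0879, 0.0003, -0.0002, 0.8, -2.3, 14.4, 45.0], [-0.0879, 0.0003, -0.0002, 0.8, -3.6, 14.2, 45.0], [-0.0879, 0.0003, -0.0002, 0.8, -4.8, 13.8, 45.0], [-0.0879, 0.0003, -0.0002, 0.8, -6.0, 13.3, 45.0], [-0.0879, 0.0003, -0.0002, 0.8, -7.1, 12.7, 45.0]]
[[-0.0879, 0.0003, -0.0002, 0.8, -8.2, 12.1, 45.0], [-0.0879, 0.0003, -0.0002, 0.8, -9.2, 11.3, 45.0], [-0.0879, 0.0003, -0.0002, 0.8, -10.2, 10.4, 45.0], [-0.0879, 0.0003, -0.0002, 0.8, -11.1, 9.5, 45.0], [-0.0879, 0.0003, -0.0002, 0.8, -11.9, 8.5, 45.0]]
[[-0.0879, 0.0003, -0.0002, 0.8, -12.6, 7.4, 45.0], [-0.0879, 0.0003, -0.0002, 0.8, -13.2, 6.3, 45.0], [-0.0879, 0.0003, -0.0002, 0.8, -13.7, 5.1, 45.0], [-0.0879, 0.0003, -0.0002, 0.8, -14.1, 3.9, 45.0], [-0.0879, 0.0003, -0.0002, 0.8, -14.4, 2.6, 45.0]]
```

jog_arm([
  [[-0.088,0,0,0.8,-2.3,14.4,40],[-0.088,0,0,0.8,-3.6,14.2,40],[-0.088,0,0,0.8,-4.8,13.8,40],[-0.088,0,0,0.8,-6,13.3,40],[-0.088,0,0,0.8,-7.1,12.7,40]],
])

```text
time_s: 23.78
eef_pos: [0.5169, -0.3038, 0.2739]
eef_rot: [-143.5, 90.0, 155.5]
wrist_force: [0.6, -0.5, -0.2]
finger_gap: 0.466
```

jog_arm([
  [[-0.088,0,0,0.8,-8.2,12.1,40],[-0.088,0,0,0.8,-9.2,11.3,40],[-0.088,0,0,0.8,-10.2,10.4,40],[-0.088,0,0,0.8,-11.1,9.5,40],[-0.088,0,0,0.8,-11.9,8.5,40]],
])

```text
time_s: 24.2
eef_pos: [0.5099, -0.3765, 0.2698]
eef_rot: [177.7, 90.0, 141.8]
wrist_force: [-0.4, 0.1, 0.2]
finger_gap: 0.465
```

jog_arm([
  [[-0.088,0,0,0.8,-12.6,7.4,40],[-0.088,0,0,0.8,-13.2,6.3,40],[-0.088,0,0,0.8,-13.7,5.1,40],[-0.088,0,0,0.8,-14.1,3.9,40],[-0.088,0,0,0.8,-14.4,2.6,40]],
])

```text
time_s: 24.62
eef_pos: [0.5027, -0.4493, 0.2657]
eef_rot: [145.3, 90.0, 134.7]
wrist_force: [0.5, 0.0, 0.3]
finger_gap: 0.466
```

jog_arm([
  [[0,0,0,0,0,0,40],[0,0,0,0,0,0,40],[0,0,0,0,0,0,40],[0,0,0,0,0,0,40],[0,0,0,0,0,0,40]],
])

```text
time_s: 25.03
eef_pos: [0.5032, -0.4478, 0.2661]
eef_rot: [123.6, 90.0, 112.7]
wrist_force: [-0.3, 0.3, -0.2]
finger_gap: 0.471
```

```bash
python3 cap.py l2 340 150 400 220;python3 plan.py .504 -.449 .180 79 5 40
```

```text
scale 4
t 25.08 pos [ 0.5032 -0.4479  0.2661] phi 79.15 F [-0.1 -0.5 -0. ] gap 0.471
[[0.0005, -0.0, -0.0, 17.2, -0.2, 0.2, 40.0], [0.0005, -0.0, -0.0, 17.2, -0.2, 0.2, 40.0], [0.0005, -0.0, -0.0, 17.2, -0.2, 0.2, 40.0], [0.0005, -0.0, -0.0, 17.2, -0.2, 0.2, 40.0], [0.0005, -0.0, -0.0, 17.2, -0.2, 0.2, 40.0]]
```

View pics/l2.png

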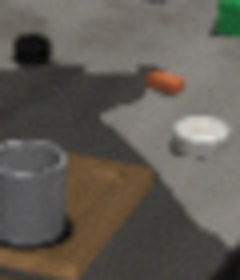

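jog_arm([
  [[0,0,0,20,-1,0.8,40],[0,0,0,25,0,0,40],[0,0,0,23,0,0,40],[0,0,0,12,0,0,40],[0,0,0,6,0,0,40]],
])

```text
time_s: 25.5
eef_pos: [0.5029, -0.4487, 0.1778]
eef_rot: [148.7, 89.8, 137.9]
wrist_force: [0.4, 0.0, 0.0]
finger_gap: 0.47
```

jog_arm([
  [[0,0,0,0,0,0,34],[0,0,0,0,0,0,26],[0,0,0,0,0,0,20],[0,0,0,0,0,0,14],[0,0,0,0,0,0,8]],
], squeeze=40)

```text
time_s: 25.92
eef_pos: [0.5043, -0.4504, 0.1819]
eef_rot: [-30.7, 89.8, -41.5]
wrist_force: [0.5, -0.7, 2.7]
finger_gap: 0.166
```

jog_arm([
  [[0,0,0,0,0,0,5],[0,0,0,0,0,0,5],[0,0,0,0,0,0,5],[0,0,0,0,0,0,5],[0,0,0,0,0,0,5]],
])

```text
time_s: 26.33
eef_pos: [0.5043, -0.4504, 0.1818]
eef_rot: [-30.5, 89.8, -41.4]
wrist_force: [0.3, -0.8, 6.3]
finger_gap: 0.169
```

jog_arm([
  [[0,0,0,-8,0,0,5],[0,0,0,-15,0,0,5],[0,0,0,-25,0,0,5],[0,0,0,-25,0,0,5],[0,0,0,-17,0,0,5]],
])

```text
time_s: 26.75
eef_pos: [0.5037, -0.4499, 0.2725]
eef_rot: [-27.8, 89.9, -38.7]
wrist_force: [0.2, -0.4, -0.5]
finger_gap: 0.167
```

```bash
python3 plan.py .4706 -.2342 .27 3.5 15 5
```

```text
t 26.75 pos [ 0.5037 -0.4499  0.2725] phi 79.12 F [ 0.2 -0.4 -0.5] gap 0.167
[[0.088, 0.0001, -0.0, 0.1, 13.7, -4.9, 5.0], [0.088, 0.0001, -0.0, 0.1, 13.2, -6.1, 5.0], [0.088, 0.0001, -0.0, 0.1, 12.6, -7.2, 5.0], [0.088, 0.0001, -0.0, 0.1, 12.0, -8.3, 5.0], [0.088, 0.0001, -0.0, 0.1, 11.2, -9.3, 5.0]]
[[0.088, 0.0001, -0.0, 0.2, 10.3, -10.3, 5.0], [0.088, 0.0001, -0.0, 0.2, 9.4, -11.1, 5.0], [0.088, 0.0001, -0.0, 0.2, 8.4, -11.9, 5.0], [0.088, 0.0001, -0.0, 0.2, 7.3, -12.6, 5.0], [0.088, 0.0001, -0.0, 0.2, 6.2, -13.2, 5.0]]
[[0.088, 0.0001, -0.0, 0.2, 5.0, -13.7, 5.0], [0.088, 0.0001, -0.0, 0.2, 3.8, -14.1, 5.0], [0.088, 0.0001, -0.0, 0.2, 2.5, -14.3, 5.0], [0.088, 0.0001, -0.0, 0.2, 1.2, -14.5, 5.0], [0.088, 0.0001, -0.0, 0.2, -0.0, -14.6, 5.0]]
```

Gripped (opening ≈ 16 mm). Carrying it to its groove.

jog_arm([
  [[0.088,0,0,0,13.7,-4.9,5],[0.088,0,0,0,13.2,-6.1,5],[0.088,0,0,0,12.6,-7.2,5],[0.088,0,0,0,12,-8.3,5],[0.088,0,0,0,11.2,-9.3,5]],
])

```text
time_s: 27.17
eef_pos: [0.4921, -0.3771, 0.2702]
eef_rot: [171.3, 90.0, 134.9]
wrist_force: [-0.0, -0.3, 0.2]
finger_gap: 0.171
```

jog_arm([
  [[0.088,0,0,0,10.3,-10.3,5],[0.088,0,0,0,9.4,-11.1,5],[0.088,0,0,0,8.4,-11.9,5],[0.088,0,0,0,7.3,-12.6,5],[0.088,0,0,0,6.2,-13.2,5]],
])

```text
time_s: 27.58
eef_pos: [0.4811, -0.3051, 0.2702]
eef_rot: [-159.0, 90.0, 139.4]
wrist_force: [-0.3, -0.1, -0.2]
finger_gap: 0.168
```

jog_arm([
  [[0.088,0,0,0,5,-13.7,5],[0.088,0,0,0,3.8,-14.1,5],[0.088,0,0,0,2.5,-14.3,5],[0.088,0,0,0,1.2,-14.5,5],[0.088,0,0,0,0,-14.6,5]],
])

```text
time_s: 28.0
eef_pos: [0.4701, -0.2331, 0.2703]
eef_rot: [-130.4, 90.0, 142.8]
wrist_force: [-0.0, 0.3, -1.4]
finger_gap: 0.168
```

jog_arm([
  [[0,0,0,0,0,0,5],[0,0,0,0,0,0,5],[0,0,0,0,0,0,5],[0,0,0,0,0,0,5],[0,0,0,0,0,0,5]],
])

```text
time_s: 28.42
eef_pos: [0.4707, -0.2346, 0.2701]
eef_rot: [42.2, 90.0, -44.3]
wrist_force: [-0.2, -0.4, -1.8]
finger_gap: 0.172
```

```bash
python3 cap.py l3 320 140 400 220; python3 plan.py .4706 -.2342 .19 3.5 5 5; python3 - <<'E'
from h import *
f=ld("l3.npz");P=cloud(f).reshape(-1,3);g=f["image"].reshape(-1,3).astype(int)
m=(abs(P[:,0]-.47)<.04)&(abs(P[:,1]+.234)<.06)&(P[:,2]>.07)&(P[:,2]<.14)&(g[:,0]-g[:,2]>35);q=P[m];print(len(q),q.mean(0).round(4),np.percentile(q,[3,97],axis=0).round(4))
E
```

```text
scale 4
t 28.47 pos [ 0.4707 -0.2346  0.27  ] phi 3.47 F [-0.9  0.9 -1.2] gap 0.166
[[-0.0001, 0.0, -0.0, 16.0, -0.0, -0.1, 5.0], [-0.0001, 0.0, -0.0, 16.0, -0.0, -0.1, 5.0], [-0.0001, 0.0, -0.0, 16.0, -0.0, -0.1, 5.0], [-0.0001, 0.0, -0.0, 16.0, -0.0, -0.1, 5.0], [-0.0001, 0.0, -0.0, 16.0, -0.0, -0.1, 5.0]]
28 [ 0.4709 -0.2232  0.0976] [[ 0.4649 -0.2349  0.0904]
 [ 0.4778 -0.2138  0.1031]]
```

jog_arm([
  [[0,0,0,12,0,2,5],[0,0,0,20,0,0,5],[0,0,0,20,0,0,5],[0,0,0,13,0,0,5],[0,0,0,7,0,0,5]],
])

```text
time_s: 28.88
eef_pos: [0.4699, -0.236, 0.1962]
eef_rot: [-119.2, 89.8, 154.3]
wrist_force: [-0.1, 0.9, -0.7]
finger_gap: 0.17
```

jog_arm([
  [[0,0,0,3,0,0,5],[0,0,0,2,0,0,5],[0,0,0,1,0,0,5],[0,0,0,0,0,0,5],[0,0,0,0,0,0,5]],
])

```text
time_s: 29.3
eef_pos: [0.4711, -0.2362, 0.1927]
eef_rot: [60.2, 89.9, -26.3]
wrist_force: [0.3, 0.2, -0.2]
finger_gap: 0.17
```

jog_arm([
  [[0,0,0,1,0,0,5],[0,0,0,1,0,0,5],[0,0,0,0,0,0,5],[0,0,0,0,0,0,5],[0,0,0,0,0,0,5]],
])

```text
time_s: 29.72
eef_pos: [0.4706, -0.2359, 0.19]
eef_rot: [50.9, 90.0, -35.6]
wrist_force: [0.1, 0.6, -1.2]
finger_gap: 0.17
```

jog_arm([
  [[0,0,0,0,0,0,18],[0,0,0,0,0,0,22],[0,0,0,0,0,0,26],[0,0,0,0,0,0,28],[0,0,0,0,0,0,28]],
])

```text
time_s: 30.13
eef_pos: [0.4707, -0.2359, 0.1901]
eef_rot: [47.4, 90.0, -39.1]
wrist_force: [0.5, 0.5, 0.4]
finger_gap: 0.327
```

jog_arm([
  [[0,0,0,-8,0,0,28],[0,0,0,-20,0,0,28],[0,0,0,-25,0,0,28],[0,0,0,-25,0,0,28],[0,0,0,-10,0,0,28]],
])

```text
time_s: 30.55
eef_pos: [0.4717, -0.2364, 0.2817]
eef_rot: [59.7, 89.7, -26.8]
wrist_force: [-0.2, -1.1, 0.1]
finger_gap: 0.329
```

jog_arm([
  [[0,0,0,0,-4.5,10,40],[0,0,0,0,-9,24,50],[0,0,0,0,-9,24,60],[0,0,0,0,-9,24,70],[0,0,0,0,-9,24,70]],
])

```text
time_s: 30.97
eef_pos: [0.4355, -0.3454, 0.2766]
eef_rot: [-119.9, 89.9, 153.6]
wrist_force: [0.9, -0.3, -0.1]
finger_gap: 0.816
```

jog_arm([
  [[0,0,0,0,-6,13,70],[0,0,0,0,0,0,70],[0,0,0,0,0,0,70],[0,0,0,0,0,0,70],[0,0,0,0,0,0,70]],
])

```text
time_s: 31.38
eef_pos: [0.4316, -0.3565, 0.2776]
eef_rot: [-151.9, 89.9, 121.6]
wrist_force: [0.1, 0.3, 0.2]
finger_gap: 0.824
```

```bash
python3 cap.py g1 320 110 420 220; python3 cyl.py g1 .431 -.355 .023 .003 .014;  python3 cyl.py scene1 .431 -.355 .023 .003 .014; python3 plan.py .431 -.355 .177 3.5 5 70; python3 - <<'E'
from h import *
f=ld("g1.npz");P=cloud(f).reshape(-1,3);g=f["image"].reshape(-1,3).astype(int)
m=(abs(P[:,0]-.47)<.03)&(abs(P[:,1]+.234)<.06)&(P[:,2]>.0)&(P[:,2]<.14)&(g[:,0]-g[:,2]>75);q=P[m];print(len(q),q.mean(0).round(4),np.percentile(q,[3,97],axis=0).round(4))
E
```

```text
scale 4
g1 centre [ 0.4355 -0.3603] 39 rms 0.0025 z [0.0031 0.0137]
scene1 centre [ 0.4349 -0.3597] 35 rms 0.0027 z [0.0031 0.0137]
t 31.43 pos [ 0.4317 -0.3565  0.2778] phi 3.58 F [-1.8 -0.1  0.1] gap 0.818
[[0.0003, -0.0002, 0.0001, 20.2, -0.1, -0.3, 70.0], [0.0003, -0.0002, 0.0001, 20.2, -0.1, -0.3, 70.0], [0.0003, -0.0002, 0.0001, 20.2, -0.1, -0.3, 70.0], [0.0003, -0.0002, 0.0001, 20.2, -0.1, -0.3, 70.0], [0.0003, -0.0002, 0.0001, 20.2, -0.1, -0.3, 70.0]]
9 [ 0.4688 -0.2189  0.0169] [[ 0.464  -0.2244  0.0115]
 [ 0.4746 -0.2145  0.0203]]
```

View pics/g1.png

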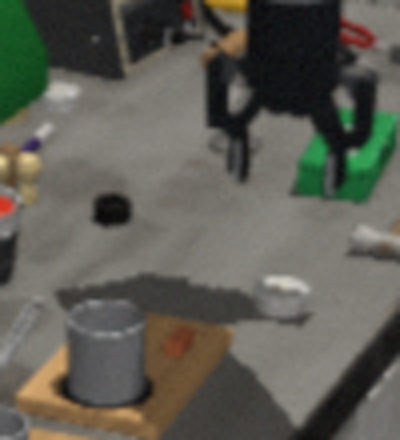

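jog_arm([
  [[0,0,0,25,0,0,70],[0,0,0,30,0,0,70],[0,0,0,25,0,0,70],[0,0,0,14,0,0,70],[0,0,0,6,0,0,70]],
])

```text
time_s: 31.85
eef_pos: [0.4308, -0.3557, 0.1756]
eef_rot: [-135.4, 89.7, 138.2]
wrist_force: [-0.9, 0.7, -0.5]
finger_gap: 0.821
```

jog_arm([
  [[0,0,0,0,0,0,65],[0,0,0,0,0,0,58],[0,0,0,0,0,0,52],[0,0,0,0,0,0,48],[0,0,0,0,0,0,44]],
], squeeze=30)

```text
time_s: 32.27
eef_pos: [0.4322, -0.358, 0.1797]
eef_rot: [49.9, 89.8, -36.6]
wrist_force: [-0.0, -0.1, 3.8]
finger_gap: 0.522
```

jog_arm([
  [[0,0,0,0,0,0,40],[0,0,0,0,0,0,38],[0,0,0,0,0,0,38],[0,0,0,0,0,0,38],[0,0,0,0,0,0,38]],
])

```text
time_s: 32.68
eef_pos: [0.4321, -0.358, 0.1797]
eef_rot: [53.4, 89.8, -33.1]
wrist_force: [-0.6, 2.1, 6.6]
finger_gap: 0.527
```

jog_arm([
  [[0,0,0,-8,0,0,38],[0,0,0,-22,0,0,38],[0,0,0,-30,0,0,38],[0,0,0,-30,0,0,38],[0,0,0,-22,0,0,38]],
])

```text
time_s: 33.1
eef_pos: [0.4316, -0.3577, 0.293]
eef_rot: [45.7, 89.9, -40.9]
wrist_force: [0.2, -0.6, -0.5]
finger_gap: 0.521
```

jog_arm([
  [[0,0,0,0,2.5,-12,38],[0,0,0,0,5,-24,38],[0,0,0,0,6.5,-32,38],[0,0,0,0,8,-37,38],[0,0,0,0,8,-37,38]],
])

```text
time_s: 33.52
eef_pos: [0.4522, -0.2124, 0.2897]
eef_rot: [-142.8, 90.0, 130.6]
wrist_force: [0.7, -0.2, -0.8]
finger_gap: 0.526
```

jog_arm([
  [[0,0,0,0,8,-37,38],[0,0,0,0,8,-37,38],[0,0,0,0,8,-37,38],[0,0,0,0,6.5,-32,38],[0,0,0,0,5,-24,38]],
])

```text
time_s: 33.93
eef_pos: [0.4773, -0.0422, 0.2897]
eef_rot: [-138.6, 89.9, 135.0]
wrist_force: [0.3, 0.7, 0.1]
finger_gap: 0.525
```

jog_arm([
  [[0,0,0,0,5,-24,38],[0,0,0,0,0,0,38],[0,0,0,0,0,0,38],[0,0,0,0,0,0,38],[0,0,0,0,0,0,38]],
])

```text
time_s: 34.35
eef_pos: [0.4812, -0.0215, 0.2898]
eef_rot: [-69.7, 90.0, -156.3]
wrist_force: [-0.3, -0.2, -1.4]
finger_gap: 0.524
```

```bash
python3 plan.py .4823 -.021 .19 3.5 5 38; python3 cap.py g2 290 130 410 230; python3 - <<'E'
from h import *
f=ld("g2.npz");P=cloud(f).reshape(-1,3);g=f["image"].reshape(-1,3).astype(int)
m=(abs(P[:,0]-.48)<.04)&(abs(P[:,1]+.021)<.06)&(P[:,2]>.09)&(P[:,2]<.15)&(g.min(1)>80);q=P[m];print(len(q),q.mean(0).round(4),np.percentile(q,[3,97],axis=0).round(4))
E
python3 cyl.py g2 .4823 -.022 .023 .105 .14
```

```text
t 34.35 pos [ 0.4812 -0.0215  0.2898] phi 3.43 F [-0.3 -0.2 -1.4] gap 0.524
[[-0.0002, 0.0001, 0.0001, 20.0, 0.2, -0.1, 38.0], [-0.0002, 0.0001, 0.0001, 20.0, 0.2, -0.1, 38.0], [-0.0002, 0.0001, 0.0001, 20.0, 0.2, -0.1, 38.0], [-0.0002, 0.0001, 0.0001, 20.0, 0.2, -0.1, 38.0], [-0.0002, 0.0001, 0.0001, 20.0, 0.2, -0.1, 38.0]]
scale 4
183 [ 0.479  -0.0132  0.1253] [[ 0.4551 -0.0372  0.1114]
 [ 0.5078  0.0015  0.1432]]
g2 centre [ 0.4816 -0.0246] 110 rms 0.0032 z [0.1106 0.1375]
```

jog_arm([
  [[0,0,0,15,1.5,-0.5,38],[0,0,0,25,0,0,38],[0,0,0,25,0,0,38],[0,0,0,20,0,0,38],[0,0,0,9,0,0,38]],
])

```text
time_s: 34.82
eef_pos: [0.4816, -0.0212, 0.1937]
eef_rot: [-94.7, 89.8, 178.7]
wrist_force: [0.3, 0.2, -0.7]
finger_gap: 0.522
```

jog_arm([
  [[0,0,0,3,0,0,38],[0,0,0,2,0,0,38],[0,0,0,1,0,0,38],[0,0,0,0,0,0,38],[0,0,0,0,0,0,38]],
])

```text
time_s: 35.23
eef_pos: [0.4837, -0.0204, 0.191]
eef_rot: [84.3, 89.9, -2.2]
wrist_force: [-0.4, -0.2, -0.9]
finger_gap: 0.525
```

jog_arm([
  [[0,0,0,1,0,0,38],[0,0,0,1,0,0,38],[0,0,0,0,0,0,38],[0,0,0,0,0,0,38],[0,0,0,0,0,0,38]],
])

```text
time_s: 35.65
eef_pos: [0.483, -0.0202, 0.1881]
eef_rot: [98.7, 90.0, 12.2]
wrist_force: [-0.7, 0.1, -0.2]
finger_gap: 0.52
```

Down to floor height (0.188). I release, lift and retreat clear to the robot's right.

jog_arm([
  [[0,0,0,0,0,0,48],[0,0,0,0,0,0,52],[0,0,0,0,0,0,58],[0,0,0,0,0,0,62],[0,0,0,0,0,0,62]],
])

```text
time_s: 36.07
eef_pos: [0.4831, -0.0202, 0.188]
eef_rot: [93.4, 90.0, 6.9]
wrist_force: [-0.1, 0.4, -0.6]
finger_gap: 0.725
```

jog_arm([
  [[0,0,0,-8,0,0,62],[0,0,0,-20,0,0,62],[0,0,0,-35,0,0,62],[0,0,0,-38,0,0,62],[0,0,0,-38,0,0,62]],
])

```text
time_s: 36.48
eef_pos: [0.4823, -0.0202, 0.3288]
eef_rot: [-96.2, 89.9, 177.3]
wrist_force: [1.8, -0.0, -0.3]
finger_gap: 0.727
```

jog_arm([
  [[0,0,0,-10,-12,12,62],[0,0,0,0,-15,30,62],[0,0,0,0,-15,36,62],[0,0,0,0,-15,36,62],[0,0,0,0,-15,36,62]],
])

```text
time_s: 36.9
eef_pos: [0.4195, -0.1755, 0.338]
eef_rot: [63.4, 89.9, -23.1]
wrist_force: [1.1, -0.1, -0.4]
finger_gap: 0.724
```

jog_arm([
  [[0,0,0,0,-15,36,62],[0,0,0,0,-15,36,62],[0,0,0,0,-15,36,62],[0,0,0,0,-10,25,62],[0,0,0,0,0,0,62]],
])

```text
time_s: 37.32
eef_pos: [0.3723, -0.3146, 0.3378]
eef_rot: [10.0, 89.8, -76.8]
wrist_force: [0.5, 0.5, 0.1]
finger_gap: 0.726
```

```bash
python3 cap.py fin 255 140 405 280; python3 cyl.py fin .473 .067 .023 .025 .085;python3 cyl.py fin .492 -.1444 .03 .025 .065; python3 cyl.py fin .434 .186 .023 .008 .04; python3 - <<'E'
from h import *
f=ld("fin.npz");P=cloud(f).reshape(-1,3);g=f["image"].reshape(-1,3).astype(int)
def box(n,x,y,r,lo,hi,c=True):
    m=(np.hypot(P[:,0]-x,P[:,1]-y)<r)&(P[:,2]>lo)&(P[:,2]<hi)&c;q=P[m]
    print(n,len(q),q.mean(0).round(4) if len(q) else "",np.percentile(q[:,2],[5,50,95]).round(4) if len(q) else "")
box("tin top",.482,-.021,.02,.0,.06,g.max(1)-g.min(1)<40)
box("tall rim",.473,.067,.03,.085,.12);box("wide rim",.493,-.145,.035,.066,.1)
box("long bar?",.5244,-.2309,.03,.016,.05);box("short bar",.4706,-.236,.02,.0,.05,g[:,0]-g[:,2]>75)
E
```

```text
scale 4
fin centre [0.4732 0.0652] 296 rms 0.002 z [0.0267 0.0846]
fin centre [ 0.494  -0.1458] 208 rms 0.0024 z [0.0259 0.0647]
fin centre [0.4336 0.1859] 172 rms 0.0017 z [0.0094 0.0392]
tin top 91 [ 0.4765 -0.0198  0.0229] [0.0112 0.0251 0.0278]
tall rim 103 [0.4721 0.0673 0.0907] [0.0862 0.0912 0.0948]
wide rim 101 [ 0.4927 -0.1423  0.0708] [0.0665 0.0704 0.0751]
long bar? 0  
short bar 7 [ 0.4697 -0.2209  0.0156] [0.0123 0.0147 0.0196]
```

View pics/fin.png

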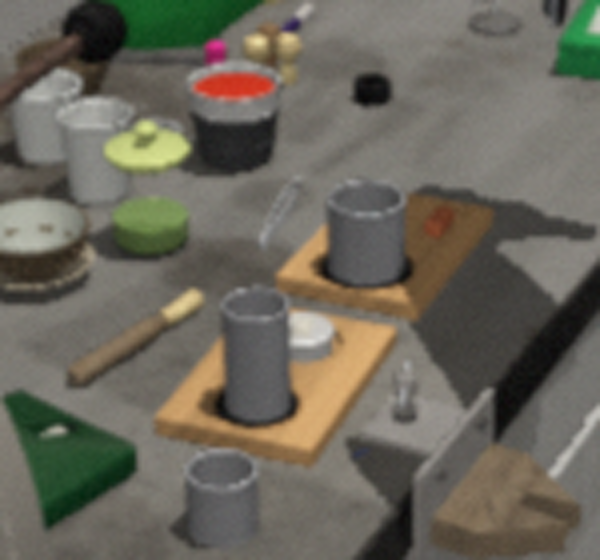

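```bash
python3 - <<'E'
from h import *
f=ld("fin.npz");K,R,t=f["intrinsics"],f["R"],f["t"]
yd=np.array([-.061,.998,0]);xd=np.array([.998,.061,0])
for a in(-.028,0,.028):
  for b in(-.008,.008):
    X=np.array([.5244,-.2309,.022])+a*yd+b*xd;c=R@X+t;u,v,_=K@c/c[2];print(a,b,round(u),round(v),"z",c[2].round(3),"seen",f["range_z"][int(round(v)),int(round(u))].round(3),f["image"][int(round(v)),int(round(u))])
E
python3 -c "
from station import env;s=env.sense();print(s['time_s'],s['eef_pos'],s['joint_vel'].round(2))"
```

```text
-0.028 -0.008 354 187 z 1.667 seen 1.556 [116 117 116]
-0.028 0.008 350 186 z 1.672 seen 1.563 [107 107 107]
0 -0.008 351 191 z 1.644 seen 1.572 [87 86 87]
0 0.008 347 190 z 1.65 seen 1.576 [91 90 92]
0.028 -0.008 348 194 z 1.622 seen 1.517 [117 119 120]
0.028 0.008 343 193 z 1.628 seen 1.517 [117 118 120]
37.3667 [ 0.37271886 -0.31261085  0.33757015] [ 3.06 -0.7  -1.66  0.7   1.23  0.85]
```

jog_arm([
  [[0,0,0,0,0,0,62],[0,0,0,0,0,0,62],[0,0,0,0,0,0,62],[0,0,0,0,0,0,62],[0,0,0,0,0,0,62]],
])

```text
time_s: 37.78
eef_pos: [0.3739, -0.3096, 0.3371]
eef_rot: [-177.6, 90.0, 96.0]
wrist_force: [0.3, 0.4, 1.2]
finger_gap: 0.727
```

```bash
python3 -c "
from station import env;print(env.sign_off())"
```

```text
the job is handed in; nothing more can be done
None
```

Both kits are made up and the job is handed in at about 38 s of robot time. The arm was clear and touching nothing, and the sign-off gave no verdict. I placed the wide flask first, then the tall narrow flask, the long bar, the short bar and the tin.

- **Flasks:** Both stand upright and centred on their bases. They touched down at the height expected for a full seat, and the last image puts the rims at about 71 mm and 91 mm, against 73 mm and 93 mm expected (depth is good to about 2 mm). The low narrow flask is still where it stood.
- **Tin:** It lies flat in the round recess, with its top measured at 25 mm (26 mm expected).
- **Short bar:** It is visible in its groove. Only a few depth points fell on it, from 12 to 20 mm high, against a top expected at 22 mm.
- **Long bar, not seen at the end:** The wide flask hides it from the scene camera, and the top camera was blocked throughout. What I have is that it was held centred over its groove before lowering and touched down at groove-floor height, about 6 mm below where the tray's top would have stopped it.

The depth fits to the flask and tin walls disagreed with the disc and top-face readings by 1 to 5 mm. This stayed inside the fit clearances.

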